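Brush out the rinsing cup and turn it over to drain

ROBOT

A 6-joint arm with a two-finger parallel gripper is mounted at the origin on the work surface. World frame = base frame: x ahead of the robot, y to its left, z up, the work surface at z = 0. Lengths are in m, angles in degrees, forces in N, time in s.
With the tool pointing down it reaches from about 0.3 to 0.75 m from the base axis. Payload 8.5 kg.
Tool frame: the origin (TCP) lies midway between the tips of the shut fingers; the grasp point (between the pads) lies 19 mm behind it; y points along the fingers, z is the direction in which the jaws open and shut, and the axes are right-handed (so a half turn about y gives the same grasp; the last joint's range is limited). The gripper opens to 85 mm and grips with 20 to 120 N. Pads are 22 mm wide; open, the fingers measure 114 mm over their backs; the gripper's body (76 mm by 85 mm) begins 54 mm behind the grasp point. The pads swing forward as they close: fully open they stand 13 mm farther back than shut.
Start: joints at [-80.231, 21.807, 74.336, -0, 83.858, -12.336], TCP at [0.207, -0.51, 0.231] pointing down, gripper open.
Joint ranges: [-178.18, 178.18], [-50.72, 133.34], [12.68, 142.11], [-81.47, 261.47], [9.98, 163.14], [-165.26, 165.26]. Speed limits (degrees/s): [136.94, 136.94, 180, 180, 180, 180].

INTERFACE

Orientations are given as a 3x3 rotation matrix whose columns are the frame's x, y, z axes.
In Python, from rig import status, imaging, job gives the robot as it stands. The module is installed in compiled form; this text tells all that it offers.
- The arm moves only by the tool jog_arm, never from a script. Its argument "rows" is a list of rows, each an object of numbers: "hand": the opening, from 0 (shut) to 1 (fully open); "dx", "dy", "dz": the shift along the tool's x, y, z in cm; "ax", "ay", "az": the turn, a rotation vector about the tool's x, y, z in degrees. In form: [{"hand": .., "dx": .., "dy": .., "dz": .., "ax": .., "ay": .., "az": ..}, ...]. A call has exactly 5 rows; each row shifts and turns the commanded pose from where the row before left it, along the tool's axes as they then stand; what a row does not reach is not made up. A row lasts 1/12 s, in which the tool goes at most 41.7 mm and 7.16 degrees, less where a joint would pass 70% of its speed; a pose out of reach is approached as far as the arm can. A call is refused whole if a number of a shift passes 4.17 or a number of a turn 7.16, either way. A call with a gripper value outside its range is refused whole. The fingers move at their own pace and stop on an object; "newtons" is the grip in N (left out, the last holds). Time passes only in rows, so rows that do not move let the fingers close, or fill a call up. It gives the time, the measured TCP pose, the force and the opening at its end, in the units of the state.
- status.observe(): the state, without advancing time (a new reading comes with each control period).
- imaging.get_image(name): name is "side" or "top" or "wrist"; returns the picture (400x640x3 uint8, red, green, blue); there is no depth.
- imaging.camera_model(name): a dict with "K" (3x3 intrinsics, pixels), "position" and "rotation" of the camera in the world; the wrist camera has in their place "tool_from_camera" (4x4, takes a point from camera to tool coordinates, whose origin is the TCP and whose axes are the tool frame's). Camera axes: x right, y down, z forward; pixel columns grow to the right and rows downward; lengths in m; the calibration is good to about 2 mm. The wrist camera is an equidistant fisheye: a pixel r from the principal point sees the ray r / f radians off the axis. A picture is of the moment at which its call begins: read the wrist's pose just before it. camera_model takes no time and is no camera call.
- job.close_job(): hands the job in, once; it reports no verdict.
The state is a dict: "time_s": time; "q": joint angles; "qvel": joint speeds; "joint_efforts": joint torques, N m; "position": TCP position; "tool_rot": TCP orientation; "ft_force": force on the tool from outside, world axes, zero at the start; "wrist_torque": the same for the moment, N m; "grip_width": finger opening in m.
Only numpy, scipy, OpenCV 4.12 (cv2) and the standard library are available. Lean on these libraries where they do the work, as an engineer would, in place of code of your own. Each camera call takes 0.05 s, during which the arm holds its last target.

TASK

Take the bottle brush from its fork and brush out the tilted steel cup: push the brush right down to the bottom three times, drawing it back at least halfway up the cup between. Then hang the brush upright in the fork again and let go, and last take the cradle's red bar and gently swing the cup over, without slamming, until it is fully home with its mouth down on the drain rack. Leave everything else on the bench where it is.

Things in the scene. Friction and masses are not known exactly. Their poses are not given: they have to be found in the camera images.
- brush_grip (a point): middle of the brush's round wooden handle (16 mm across, from 126 to 190 mm above the tip); this point is 160 mm above the tip. The brush is 190 mm long, round all over, 60 g, and at the start hangs upright in the fork by its collar. z axis from bristles to handle.
- brush_tip (a point): free end of the stiff blue and white bristle head (32 mm across, 48 mm long), on the brush's axis; z axis towards the handle. Above the head is a steel shaft 8 mm across.
- brush_collar (a point): centre of the underside of the brush's black collar (30 mm across, 6 mm thick), 120 mm above the tip
- fork_seat (a point): where the centre of the collar's underside rests on the aluminium fork, 135 mm above the bench. The fork's slot, 14 mm wide, opens to its own -x axis (horizontal); the prongs reach 33 mm to -x and end in lips 5 mm high: raise the brush 10 mm to slide it out along -x, return it the same way. The slot ends 9 mm to +x.
- fork: the fixed brush stand: dark foot 110 x 90 mm, 14 mm high, origin on the bench under the seat, x axis as the seat's. Its post is behind the slot (+x) and does not rise above the prongs. The hanging brush's tip is 15 mm above the bench; nothing is above the fork.
- cup_mouth (a point): centre of the steel cup's mouth. The cup is clipped into the cradle's hinged leaf and does not come out: inner diameter 46 mm, wall 3 mm, 72 mm deep inside, open to its own +z axis. It starts tilted 0.40 to 0.70 rad from upright towards the drain rack and stays there unless pushed. Nothing is above the mouth.
- cup_floor (a point): centre of the cup's inner floor, 72 mm below the mouth; z axis from the floor out through the mouth, y axis along the hinge
- leaf (a joint): angle of the hinged leaf that carries the cup (rad): 0 cup upright, grows as the cup swings over towards the drain rack, 3.14 (end stop) fully home, mouth down on the rack. Stiff hinge (friction 0.7 N m): it stays where it is left; about 5 to 8 N at the bar moves it.
- leaf_hinge (a point): middle of the leaf's hinge line, 95 mm above the bench; the axes turn with the leaf: y along the hinge, x from the hinge towards the cup, z along the cup's axis. In these axes the cup's mouth is at x 55 mm, z 0, the bar at x 135 mm, z -50 mm, the leaf's side arms at y = +-50 mm.
- cradle: the fixed turnover cradle: grey base 240 x 150 mm, origin on the bench under the hinge line, y along the hinge, +x to the cup's side, -x to the drain rack (wire rack 88 mm high, from 17 to 110 mm to -x). Two hinge posts at y = +-64 mm, 107 mm high.
- leaf_bar (a point): middle of the red round bar that swings the leaf: 10 mm thick, 90 mm free length along its y axis (parallel to the hinge), 144 mm from the hinge line; gap to the cup 49 mm. It goes up, over and down on the rack's side, ending 145 mm above the bench, outside the rack. Pinched from above it can turn between the fingers all the way.
- jar_mid (a point): bystander, not to be moved: glass jar with steel lid, 54 mm across, 55 mm high; point at its centre half-way up
- discs_mid (a point): bystander, not to be moved: stack of wooden discs, 60 mm across, 36 mm high; point at its centre half-way up
- loupe_mid (a point): bystander, not to be moved: black eye loupe, 36 mm across, 30 mm high; point at its centre half-way up
- sticks_mid (a point): bystander, not to be moved: flat bundle of three coloured pegwood sticks, 160 mm long, 20 mm wide, 6 mm high, along its x axis; point at its centre half-way up
- drivers_mid (a point): bystander, not to be moved: grey revolving stand of small screwdrivers, 72 mm across, 112 mm high; point at its centre half-way up
- dish_mid (a point): bystander, not to be moved: green glass dish with small parts, 72 mm across, 14 mm high; point at its centre half-way up
Mind the look-alikes: they are no part of the job. What is shaped like the fork but pink is not meant.

How it is judged (in metres and radians):
On the way, in this order (a step that is already met when the one before it is completed fails the run):
1. the brush tip is at the bottom of the cup for the first time (less than 15 mm from its floor) (z of brush_tip in the frame of cup_floor between -0.01 and 0.015 m and x of brush_tip in the frame of cup_floor between -0.024 and 0.024 m and y of brush_tip in the frame of cup_floor between -0.024 and 0.024 m), for 0.05 s.
2. the brush tip is drawn back more than 30 mm from the cup's floor (z of brush_tip in the frame of cup_floor above 0.03 m), for 0.05 s.
3. the brush tip is at the bottom of the cup for the second time (less than 15 mm from its floor) (all of step 1), for 0.05 s.
4. the brush tip is drawn back more than 30 mm from the cup's floor (z of brush_tip in the frame of cup_floor above 0.03 m), for 0.05 s.
5. the brush tip is at the bottom of the cup for the third time (less than 15 mm from its floor) (all of step 3), for 0.05 s.
6. the brush hangs upright in its fork again, let go, while the cradle is still open (horizontal distance between brush_collar and fork_seat below 0.014 m and z of brush_collar in the frame of fork_seat between -0.005 and 0.005 m and angle between brush_tip's own z axis and vertical below 0.15 rad and contact force between the fingers and brush below 0.05 N and value of joint leaf below 1.2 rad), for 0.2 s.
At the end, for the whole second after the job is handed in: the cradle leaf is fully over (joint above 3.0 rad of 3.14) with the cup mouth down, and the brush hangs still and upright (within 0.15 rad) in the fork: centre of its collar within 14 mm sideways and 5 mm in height of the seat (value of joint leaf above 3 rad and linear speed of brush below 0.02 m/s and horizontal distance between brush_collar and fork_seat below 0.014 m and z of brush_collar in the frame of fork_seat between -0.005 and 0.005 m and angle between brush_tip's own z axis and vertical below 0.15 rad); the robot touches nothing.
It fails at once if the cradle is swung faster than 2.5 rad/s (velocity of joint leaf above 2.5 rad/s or velocity of joint leaf below -2.5 rad/s).
It fails at once if a bystander is moved more than 30 mm (distance of any of jar_mid, discs_mid, loupe_mid, sticks_mid, drivers_mid, dish_mid from where it was at the start of the episode above 0.03 m).
It also fails if it takes over 67 s, if anything falls off the work surface, if the arm or the gripper's body presses on something with over 40 N, if the wrist force passes 120 N, or if a joint passes its speed limit or range.

## Working session

There is one attempt and no reset: what is moved stays moved. The work goes in short steps, Python scripts to look and compute and a tool call to move; the robot and the scene stay as the last step left them, time stands still between calls to the robot, and variables do not carry over. Pictures are saved under pics/ and viewed, and the job is handed in when it is done.

Besides the shell and the picture viewer there is one more tool, called after "Request:" as name([rows], argument=value, ...), one row to a line, values as JSON. jog_arm: Moves the arm, as the interface text tells. Its arguments: {"type":"object","properties":{"rows":{"type":"array"},"newtons":{"type":"number"}},"required":["rows"]}

```bash
mkdir -p pics; python3 - <<'E'
from rig import status, imaging
import cv2, numpy as np
s=status.observe(); print(s)
for n in ["side","top","wrist"]:
    im=imaging.get_image(n); cv2.imwrite(f"pics/{n}0.png",im[:,:,::-1])
    m=imaging.camera_model(n); print(n,{k:np.round(np.array(v),4).tolist() for k,v in m.items()})
E
```

```text
{'time_s': 0.0, 'q': array([-8.02322815e+01,  2.18412508e+01,  7.43859835e+01,  6.81443211e-04,
        8.38579892e+01, -1.23360321e+01]), 'qvel': array([ 0.0670857 , -0.03056535,  0.04023298, -0.05101129, -0.01194153,
       -0.02539007]), 'joint_efforts': array([ 2.23270115e-05, -4.48461163e+01, -2.31280088e+01, -1.06595135e-04,
        4.88329242e-03,  1.15988490e-05]), 'position': array([ 0.2069032 , -0.50927577,  0.2307021 ]), 'tool_rot': array([[-9.26504523e-01, -2.40695218e-04,  3.76283552e-01],
       [-3.76283485e-01,  1.46787442e-03, -9.26503418e-01],
       [-3.29332058e-04, -9.99998894e-01, -1.45056192e-03]]), 'ft_force': array([ 0.34210792,  0.40315419, -0.41844157]), 'wrist_torque': array([0.01971488, 0.0227155 , 0.01295049]), 'grip_width': 0.08540811466380166}
side {'K': [[433.3345, 0.0, 318.1021], [0.0, 433.3345, 196.1722], [0.0, 0.0, 1.0]], 'position': [-0.0215, 0.5862, 1.0891], 'rotation': [[-0.7431, -0.516, 0.4261], [-0.669, 0.5576, -0.4915], [0.016, -0.6503, -0.7595]]}
top {'K': [[363.7079, 0.0, 323.4491], [0.0, 363.7079, 195.4253], [0.0, 0.0, 1.0]], 'position': [0.3575, -0.0388, 1.193], 'rotation': [[0.0063, -0.9897, 0.1431], [-0.9999, -0.0049, 0.0104], [-0.0096, -0.1431, -0.9897]]}
wrist {'K': [[309.7069, 0.0, 320.3787], [0.0, 309.7069, 204.2657], [0.0, 0.0, 1.0]], 'tool_from_camera': [[-0.0006, 0.953, 0.3028, -0.0783], [0.001, -0.3028, 0.953, -0.1428], [1.0, 0.0009, -0.0008, 0.001], [0.0, 0.0, 0.0, 1.0]]}
```

View pics/side0.png

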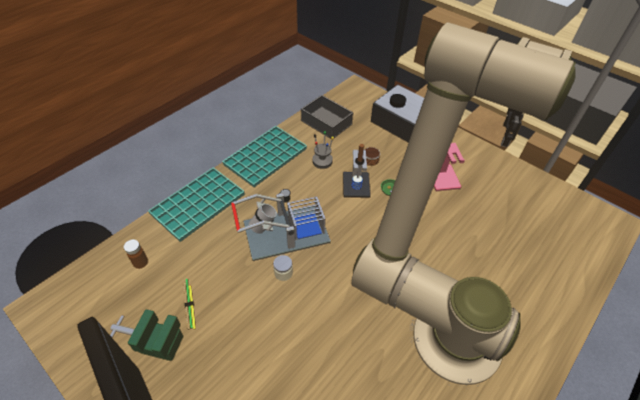

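View pics/top0.png

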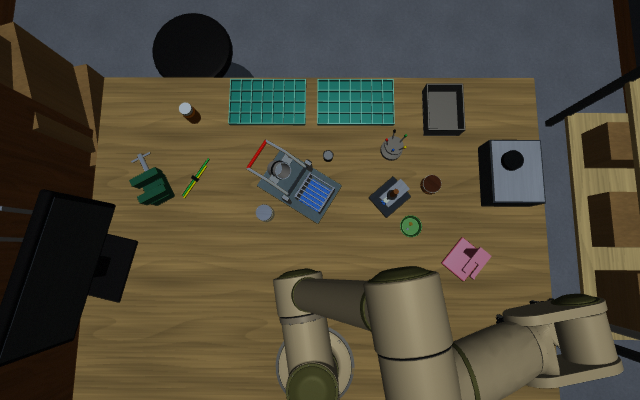

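View pics/wrist0.png

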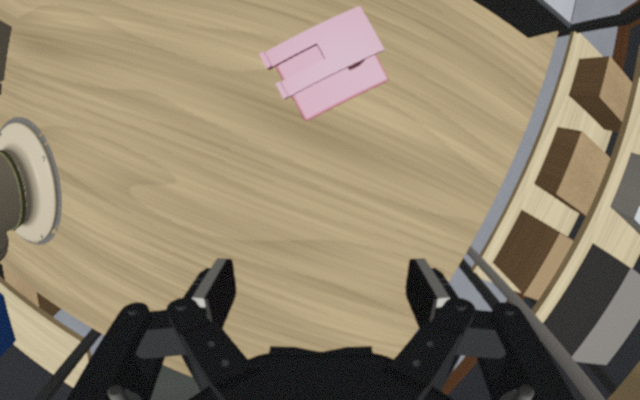

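The scene is clear. The real fork with its brush is at top (390,196), with a dark foot. The pink look-alike at top (466,258) has no brush. The cradle is at top (298,180), with the red bar at (257,154). I'll enlarge both views.

```bash
python3 - <<'E'
import cv2
t=cv2.imread("pics/top0.png"); s=cv2.imread("pics/side0.png")
cv2.imwrite("pics/topc.png",cv2.resize(t[120:245,240:450],(798,475),interpolation=cv2.INTER_CUBIC))
cv2.imwrite("pics/sidec.png",cv2.resize(s[125:285,220:420],(750,600),interpolation=cv2.INTER_CUBIC))
E
```

```text
(no output)
```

View pics/topc.png

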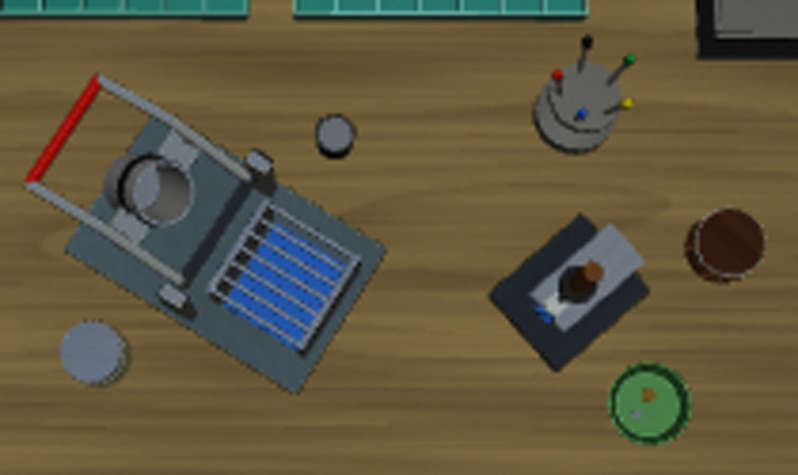

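View pics/sidec.png

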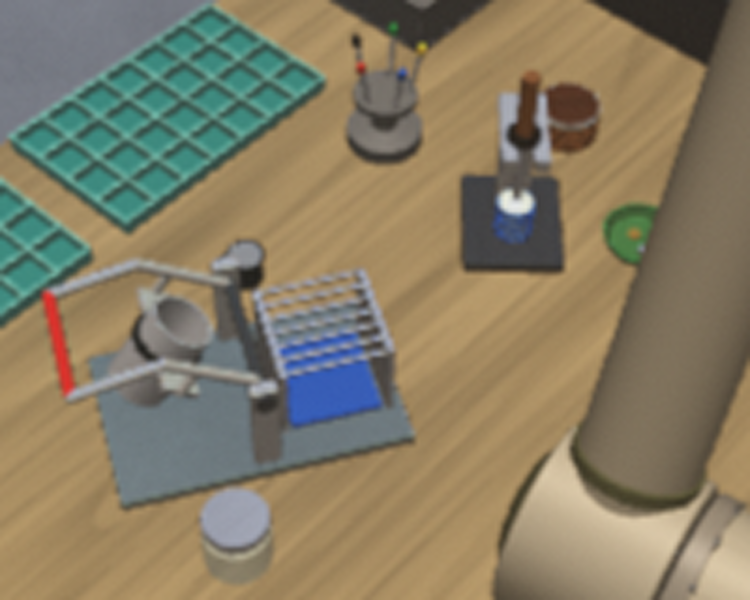

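```bash
cat > h.py <<'E'
import numpy as np, cv2
from rig import status, imaging
from scipy.spatial.transform import Rotation as R
def ray(cam,u,v,S=None):
    m=imaging.camera_model(cam);K=np.array(m["K"])
    if cam=="wrist":
        T=np.array(m["tool_from_camera"]);a=np.array([(u-K[0,2])/K[0,0],(v-K[1,2])/K[1,1]]);t=np.hypot(*a)
        d=np.array([*(a/t*np.sin(t)),np.cos(t)]) if t>1e-9 else np.array([0,0,1.])
        Rt=np.array(S["tool_rot"]);p=np.array(S["position"])
        return p+Rt@T[:3,3], Rt@T[:3,:3]@d
    d=np.linalg.solve(K,np.array([u,v,1.]));d/=np.linalg.norm(d)
    return np.array(m["position"]),np.array(m["rotation"])@d
def plane(r,z):
    o,d=r; return o+d*(z-o[2])/d[2]
def tri(*rs):
    A=0;b=0
    for o,d in rs:
        P=np.eye(3)-np.outer(d,d);A=A+P;b=b+P@o
    x=np.linalg.solve(A,b)
    return x,[np.linalg.norm((np.eye(3)-np.outer(d,d))@(x-o)) for o,d in rs]
def wproj(P,S):
    m=imaging.camera_model("wrist");K=np.array(m["K"]);T=np.array(m["tool_from_camera"])
    p=np.array(S["tool_rot"]).T@(np.asarray(P)-S["position"]);c=T[:3,:3].T@(p-T[:3,3])
    t=np.arctan2(np.hypot(c[0],c[1]),c[2]);n=c[:2]/np.hypot(c[0],c[1])
    return K[:2,2]+K[0,0]*t*n
def go(P,Rt,S=None):
    "shift in tool axes (cm), and rotvec (deg) in tool axes"
    S=S or status.observe()
    R0=np.array(S["tool_rot"]);d=R0.T@(np.asarray(P)-S["position"])*100
    rv=R.from_matrix(R0.T@Rt).as_rotvec(degrees=True)
    return np.round(d,2),np.round(rv,2)
E
python3 - <<'E'
from h import *
np.set_printoptions(precision=4,suppress=True)
tc=lambda x,y:ray("top",240+x/3.8-.5+.13,120+y/3.8-.4)
sc=lambda x,y:ray("side",220+x/3.75-.4,125+y/3.75-.4)
b1=tri(tc(100,78),sc(47,295));b2=tri(tc(30,182),sc(70,395));print(b1,b2,(b1[0]+b2[0])/2)
print("posts",plane(tc(258,160),.107),plane(tc(173,295),.107))
print("base",[plane(tc(*p),.01)[:2] for p in [(385,250),(297,393),(65,250)]])
print("handle top",tri(tc(594,271),sc(531,78)),plane(tc(594,271),.205))
print("collar",plane(tc(576,286),.141))
print("foot",[plane(tc(*p),.014)[:2] for p in [(490,297),(583,213),(650,292),(557,370)]])
print("plate",[plane(tc(*p),.135)[:2] for p in [(610,222),(645,263),(570,330),(530,295)]])
E
```

```text
(array([0.6824, 0.1493, 0.1238]), [np.float64(0.0013821887523926069), np.float64(0.0013821887523927864)]) (array([0.5961, 0.2014, 0.1269]), [np.float64(0.0010443834768329933), np.float64(0.0010443834768329523)]) [0.6393 0.1754 0.1253]
posts [0.6185 0.022  0.107 ] [0.5084 0.0882 0.107 ]
base [array([ 0.5623, -0.0839]), array([ 0.4378, -0.0085]), array([0.561 , 0.1944])]
handle top (array([ 0.5158, -0.2277,  0.1996]), [np.float64(0.0012654981424395394), np.float64(0.0012654981424396023)]) [ 0.5138 -0.2273  0.205 ]
collar [ 0.5122 -0.2255  0.141 ]
foot [array([ 0.521, -0.174]), array([ 0.5949, -0.2554]), array([ 0.526 , -0.3114]), array([ 0.4584, -0.2303])]
plate [array([ 0.5635, -0.2539]), array([ 0.5314, -0.2802]), array([ 0.4789, -0.2212]), array([ 0.5059, -0.1909])]
```

```bash
cat >> h.py <<'E'
def plan(P,Rt,n,S=None):
    "rows to straight-line move, equal turns; commanded from measured pose"
    S=S or status.observe();R0=np.array(S["tool_rot"]);p=np.array(S["position"])
    rv=R.from_matrix(R0.T@Rt).as_rotvec(degrees=True)/n; st=(np.asarray(P)-p)/n
    Rc=R0
    for i in range(n):
        print(i,np.round(Rc.T@st*100,2),np.round(rv,2)); Rc=Rc@R.from_rotvec(rv,degrees=True).as_matrix()
CX=np.array([.522,.853,0]);CX/=np.linalg.norm(CX);CY=np.array([-CX[1],CX[0],0]);Z=np.array([0,0,1.])
RF=np.column_stack([-CX,-Z,-CY])
E
python3 - <<'E'
from h import *
print(RF,np.linalg.det(RF)); plan([.513,-.226,.33],RF,15)
E
```

```text
[[-0.52197573 -0.          0.85296034]
 [-0.85296034 -0.         -0.52197573]
 [-0.         -1.         -0.        ]] 1.0
0 [-2.6  -0.66 -0.98] [ 0.   -2.43 -0.  ]
1 [-2.64 -0.66 -0.87] [ 0.   -2.43 -0.  ]
2 [-2.68 -0.66 -0.76] [ 0.   -2.43 -0.  ]
3 [-2.71 -0.66 -0.65] [ 0.   -2.43 -0.  ]
4 [-2.73 -0.66 -0.53] [ 0.   -2.43 -0.  ]
5 [-2.75 -0.66 -0.41] [ 0.   -2.43 -0.  ]
6 [-2.76 -0.66 -0.3 ] [ 0.   -2.43 -0.  ]
7 [-2.77 -0.66 -0.18] [ 0.   -2.43 -0.  ]
8 [-2.78 -0.66 -0.06] [ 0.   -2.43 -0.  ]
9 [-2.78 -0.66  0.06] [ 0.   -2.43 -0.  ]
10 [-2.78 -0.66  0.17] [ 0.   -2.43 -0.  ]
11 [-2.77 -0.66  0.29] [ 0.   -2.43 -0.  ]
12 [-2.75 -0.66  0.41] [ 0.   -2.43 -0.  ]
13 [-2.73 -0.66  0.53] [ 0.   -2.43 -0.  ]
14 [-2.71 -0.66  0.64] [ 0.   -2.43 -0.  ]
```

Request:
jog_arm([
  {"hand":1,"dx":-2.6,"dy":-0.66,"dz":-0.98,"ax":0,"ay":-2.43,"az":0},
  {"hand":1,"dx":-2.64,"dy":-0.66,"dz":-0.87,"ax":0,"ay":-2.43,"az":0},
  {"hand":1,"dx":-2.68,"dy":-0.66,"dz":-0.76,"ax":0,"ay":-2.43,"az":0},
  {"hand":1,"dx":-2.71,"dy":-0.66,"dz":-0.65,"ax":0,"ay":-2.43,"az":0},
  {"hand":1,"dx":-2.73,"dy":-0.66,"dz":-0.53,"ax":0,"ay":-2.43,"az":0},
])

```text
time_s: 0.57
position: [0.3098, -0.4139, 0.2644]
tool_rot: [[-0.826, -0.0, 0.564], [-0.564, 0.001, -0.826], [-0.0, -1.0, -0.001]]
ft_force: [0.9, -0.3, 0.8]
grip_width: 0.0856
```

Request:
jog_arm([
  {"hand":1,"dx":-2.75,"dy":-0.66,"dz":-0.41,"ax":0,"ay":-2.43,"az":0},
  {"hand":1,"dx":-2.76,"dy":-0.66,"dz":-0.3,"ax":0,"ay":-2.43,"az":0},
  {"hand":1,"dx":-2.77,"dy":-0.66,"dz":-0.18,"ax":0,"ay":-2.43,"az":0},
  {"hand":1,"dx":-2.78,"dy":-0.66,"dz":-0.06,"ax":0,"ay":-2.43,"az":0},
  {"hand":1,"dx":-2.78,"dy":-0.66,"dz":0.06,"ax":0,"ay":-2.43,"az":0},
])

```text
time_s: 0.98
position: [0.4118, -0.3195, 0.2975]
tool_rot: [[-0.688, -0.0, 0.726], [-0.726, 0.0, -0.688], [-0.0, -1.0, -0.0]]
ft_force: [0.1, -0.9, 0.2]
grip_width: 0.0853
```

Request:
jog_arm([
  {"hand":1,"dx":-2.78,"dy":-0.66,"dz":0.17,"ax":0,"ay":-2.43,"az":0},
  {"hand":1,"dx":-2.77,"dy":-0.66,"dz":0.29,"ax":0,"ay":-2.43,"az":0},
  {"hand":1,"dx":-2.75,"dy":-0.66,"dz":0.41,"ax":0,"ay":-2.43,"az":0},
  {"hand":1,"dx":-2.73,"dy":-0.66,"dz":0.53,"ax":0,"ay":-2.43,"az":0},
  {"hand":1,"dx":-2.71,"dy":-0.66,"dz":0.64,"ax":0,"ay":-2.43,"az":0},
])

```text
time_s: 1.4
position: [0.5139, -0.2249, 0.3304]
tool_rot: [[-0.52, -0.001, 0.854], [-0.854, 0.0, -0.52], [-0.0, -1.0, -0.001]]
ft_force: [0.1, -0.8, -0.4]
grip_width: 0.0855
```

```bash
python3 - <<'E'
from h import *
import pickle
imaging.get_image("top")
S=status.observe(); im=imaging.get_image("wrist"); pickle.dump((S,im),open("w1.pkl","wb"))
print(S["time_s"],S["position"],S["tool_rot"],S["q"]); cv2.imwrite("pics/w1.png",im[:,:,::-1])
for P in [(.513,-.226,.205),(.513,-.226,.141)]: print(wproj(P,S))
E
```

```text
1.45 [ 0.51658572 -0.2220053   0.3314858 ] [[-5.14676440e-01  2.38740183e-03  8.57381165e-01]
 [-8.57382531e-01  7.04242953e-04 -5.14679221e-01]
 [-1.83255076e-03 -9.99996902e-01  1.68445937e-03]] [-35.3706122   20.31799309  60.35691227   0.1135566   99.23689344
  -4.37632176]
[317.86428296 201.80716951]
[318.2635407  184.89451049]
```

View pics/w1.png

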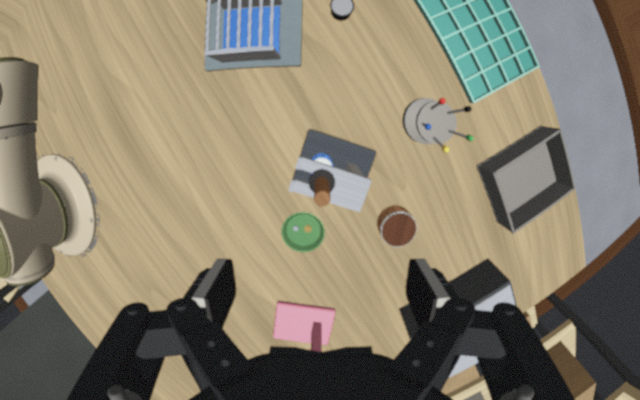

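```bash
python3 - <<'E'
import cv2
t=cv2.imread("pics/w1.png")
cv2.imwrite("pics/w1c.png",cv2.resize(t[120:220,270:400],(780,600),interpolation=cv2.INTER_CUBIC))
E
```

```text
(no output)
```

View pics/w1c.png

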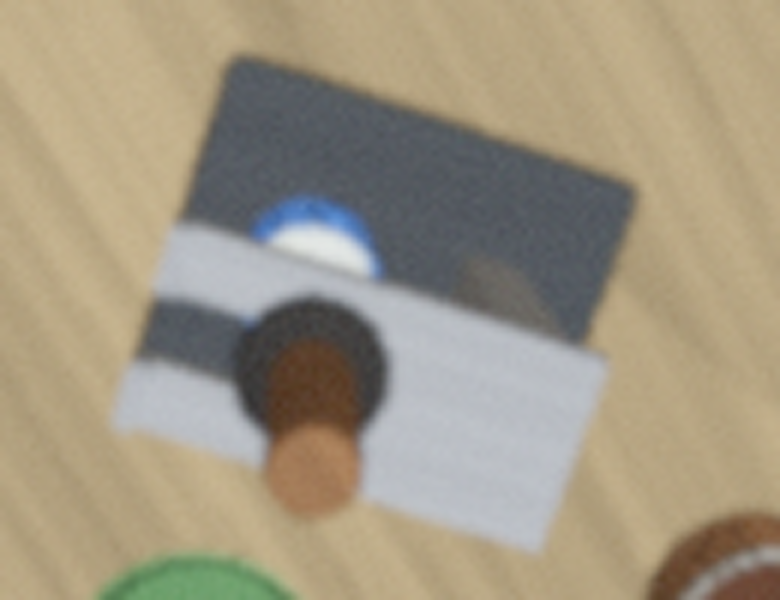

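The crop confirms the real fork: aluminium on a dark foot, with the brush in it. Its slot opens to image-left. The handle top is at wrist (321.8,197.9) and the collar top at (321.5,181.6).

```bash
python3 - <<'E'
from h import *
import pickle
S,im=pickle.load(open("w1.pkl","rb"))
w=lambda x,y:ray("wrist",270+x/6-.4,120+y/6-.4,S)
print(plane(w(313,470),.205),plane(w(311,373),.141))
a=plane(w(180,222),.135);b=plane(w(605,355),.135);c=plane(w(115,430),.135);d=plane(w(540,550),.135)
for p,q in ((a,b),(c,d)):
    v=(q-p)[:2];print(np.linalg.norm(v),np.degrees(np.arctan2(v[1],v[0])))
print(np.round([a,b,c,d],4))
S=status.observe();print(S["position"],S["tool_rot"],S["qvel"])
E
```

```text
[ 0.51792843 -0.22467428  0.205     ] [ 0.51784272 -0.22474814  0.141     ]
0.08348242883172778 -48.37466468242801
0.08511300099918429 -47.37691704260147
[[ 0.5112 -0.1889  0.135 ]
 [ 0.5666 -0.2513  0.135 ]
 [ 0.4796 -0.2163  0.135 ]
 [ 0.5372 -0.2789  0.135 ]]
[ 0.51517362 -0.22363317  0.33079745] [[-5.17138927e-01  1.37864016e-03  8.55900362e-01]
 [-8.55901180e-01 -6.62787240e-06 -5.17139411e-01]
 [-7.07276361e-04 -9.99999050e-01  1.18340727e-03]] [-3.59240276 -0.56866811  3.25017522 -1.45945637 -1.39785974 -0.41794473]
```

Request:
jog_arm([
  {"hand":1,"dx":-0.25,"dy":3,"dz":0.3},
  {"hand":1,"dy":3},
  {"hand":1,"dy":2},
  {"hand":1,"dy":1},
  {"hand":1},
])

```text
invalid input at $.rows[0]: expected keys hand, dx, dy, dz, ax, ay, az
```

```bash
python3 - <<'E'
from h import *
import pickle
imaging.get_image("top");imaging.get_image("top")
S=status.observe(); im=imaging.get_image("wrist"); pickle.dump((S,im),open("w2.pkl","wb"))
print(S["time_s"],S["position"],S["qvel"]); cv2.imwrite("pics/w2.png",im[:,:,::-1]); 
print(wproj((.517,-.225,.205),S))
cv2.imwrite("pics/w2c.png",cv2.resize(im[130:280,220:420,::-1],(800,600),interpolation=cv2.INTER_CUBIC))
E
```

```text
1.6 [ 0.51319855 -0.22567903  0.32992239] [-1.63336452 -0.37046666  1.00855245 -0.13107358 -0.14128906 -0.01195362]
[322.52453105 193.71860319]
```

View pics/w2c.png

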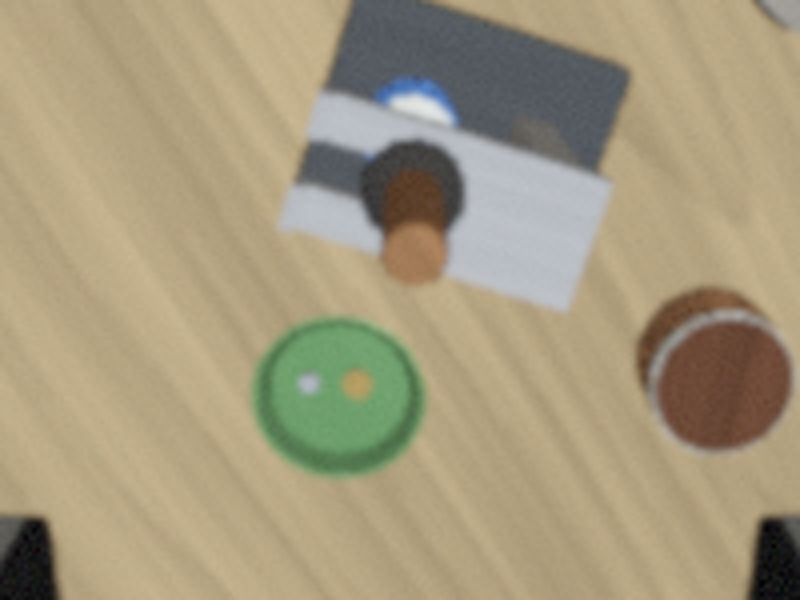

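```bash
python3 - <<'E'
from h import *
import pickle
S,im=pickle.load(open("w2.pkl","rb"))
print(plane(ray("wrist",322.8,192.6,S),.205),plane(ray("wrist",322.6,177.1,S),.141))
m=imaging.camera_model("wrist"); print(tri(ray("wrist",322.8,192.6,S),ray("top",240+594/3.8-.4,120+271/3.8-.4)))
E
```

```text
[ 0.51775135 -0.22423787  0.205     ] [ 0.51787192 -0.22436325  0.141     ]
(array([ 0.51589847, -0.22885131,  0.19052555]), [np.float64(0.0011317984346655389), np.float64(0.0011317984346655879)])
```

Request:
jog_arm([
  {"hand":1,"dx":-0.4,"dy":3,"dz":0.32,"ax":0,"ay":0,"az":0},
  {"hand":1,"dx":0,"dy":4,"dz":0,"ax":0,"ay":0,"az":0},
  {"hand":1,"dx":0,"dy":2,"dz":0,"ax":0,"ay":0,"az":0},
  {"hand":1,"dx":0,"dy":0,"dz":0,"ax":0,"ay":0,"az":0},
  {"hand":1,"dx":0,"dy":0,"dz":0,"ax":0,"ay":0,"az":0},
])

```text
time_s: 2.07
position: [0.5172, -0.225, 0.2403]
tool_rot: [[-0.523, -0.001, 0.852], [-0.852, 0.001, -0.523], [0.0, -1.0, -0.001]]
ft_force: [1.0, 0.3, 0.1]
grip_width: 0.0856
```

```bash
python3 - <<'E'
from h import *
S=status.observe(); im=imaging.get_image("wrist")
print(S["time_s"],S["position"],S["qvel"]); cv2.imwrite("pics/w3.png",im[:,:,::-1]); 
print(wproj((.5178,-.2243,.205),S),wproj((.5178,-.2243,.141),S))
E
```

```text
2.0667 [ 0.51724143 -0.22502378  0.24032635] [ 0.32367022 -1.82194593 -3.51965097 -0.05778289  0.63142177 -0.01343829]
[318.81945541 234.99927884] [319.368939   204.09795922]
```

View pics/w3.png

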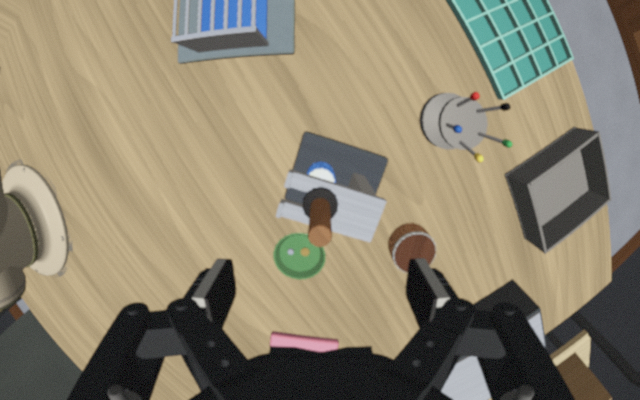

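Request:
jog_arm([
  {"hand":1,"dx":0,"dy":3.5,"dz":0,"ax":0,"ay":0,"az":0},
  {"hand":1,"dx":0,"dy":3,"dz":0,"ax":0,"ay":0,"az":0},
  {"hand":1,"dx":0,"dy":1.6,"dz":0,"ax":0,"ay":0,"az":0},
  {"hand":1,"dx":0,"dy":0,"dz":0,"ax":0,"ay":0,"az":0},
  {"hand":0.5,"dx":0,"dy":0,"dz":0,"ax":0,"ay":0,"az":0},
], newtons=40)

```text
time_s: 2.53
position: [0.5184, -0.2251, 0.161]
tool_rot: [[-0.522, 0.002, 0.853], [-0.853, -0.001, -0.522], [0.0, -1.0, 0.002]]
ft_force: [0.3, -0.3, 1.2]
grip_width: 0.0755
```

Request:
jog_arm([
  {"hand":0.3,"dx":0,"dy":0,"dz":0,"ax":0,"ay":0,"az":0},
  {"hand":0.1,"dx":0,"dy":0,"dz":0,"ax":0,"ay":0,"az":0},
  {"hand":0,"dx":0,"dy":0,"dz":0,"ax":0,"ay":0,"az":0},
  {"hand":0,"dx":0,"dy":0,"dz":0,"ax":0,"ay":0,"az":0},
  {"hand":0,"dx":0,"dy":0,"dz":0,"ax":0,"ay":0,"az":0},
], newtons=40)

```text
time_s: 2.95
position: [0.518, -0.2244, 0.16]
tool_rot: [[-0.522, 0.001, 0.853], [-0.853, -0.001, -0.522], [0.0, -1.0, 0.001]]
ft_force: [-0.5, 1.2, 5.5]
grip_width: 0.0151
```

Request:
jog_arm([
  {"hand":0,"dx":0,"dy":-0.5,"dz":0,"ax":0,"ay":0,"az":0},
  {"hand":0,"dx":0,"dy":-0.5,"dz":0,"ax":0,"ay":0,"az":0},
  {"hand":0,"dx":0,"dy":0,"dz":0,"ax":0,"ay":0,"az":0},
  {"hand":0,"dx":-0.28,"dy":0,"dz":-0.96,"ax":0,"ay":0,"az":0},
  {"hand":0,"dx":-0.28,"dy":0,"dz":-0.96,"ax":0,"ay":0,"az":0},
], newtons=60)

```text
time_s: 3.37
position: [0.5043, -0.2095, 0.1693]
tool_rot: [[-0.522, 0.0, 0.853], [-0.853, -0.0, -0.522], [-0.0, -1.0, 0.0]]
ft_force: [-0.2, 0.5, -0.5]
grip_width: 0.0146
```

Request:
jog_arm([
  {"hand":0,"dx":-0.28,"dy":0,"dz":-0.96,"ax":0,"ay":0,"az":0},
  {"hand":0,"dx":-0.28,"dy":0,"dz":-0.96,"ax":0,"ay":0,"az":0},
  {"hand":0,"dx":-0.28,"dy":0,"dz":-0.96,"ax":0,"ay":0,"az":0},
  {"hand":0,"dx":-0.28,"dy":0,"dz":-0.96,"ax":0,"ay":0,"az":0},
  {"hand":0,"dx":0,"dy":0,"dz":0,"ax":0,"ay":0,"az":0},
])

```text
time_s: 3.78
position: [0.4764, -0.1785, 0.1695]
tool_rot: [[-0.521, -0.001, 0.853], [-0.853, 0.001, -0.521], [-0.0, -1.0, -0.001]]
ft_force: [1.0, -1.1, -1.3]
grip_width: 0.015
```

```bash
python3 - <<'E'
from h import *
imaging.get_image("top")
S=status.observe(); im=imaging.get_image("wrist")
print(S["time_s"],S["position"],S["ft_force"],S["grip_width"]); cv2.imwrite("pics/w4.png",im[:,:,::-1]); 
cv2.imwrite("pics/t4.png",imaging.get_image("top")[:,:,::-1]); 
s=imaging.get_image("side");cv2.imwrite("pics/s4.png",cv2.resize(s[100:300,190:450,::-1],(780,600),interpolation=cv2.INTER_CUBIC)); 
E
```

```text
3.8333 [ 0.4771257  -0.17936279  0.16959709] [-0.69167219  0.39007295 -0.65299128] 0.014507352193736571
```

View pics/w4.png

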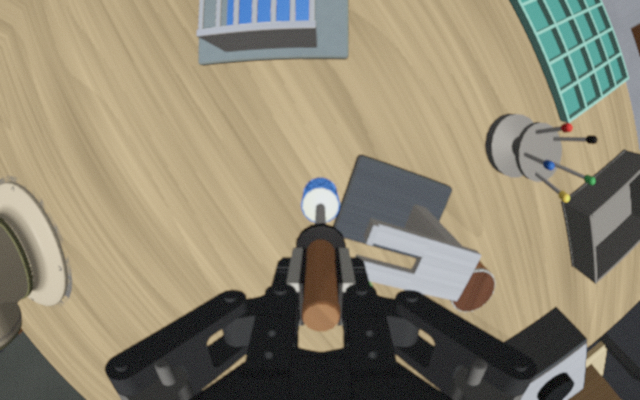

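View pics/s4.png

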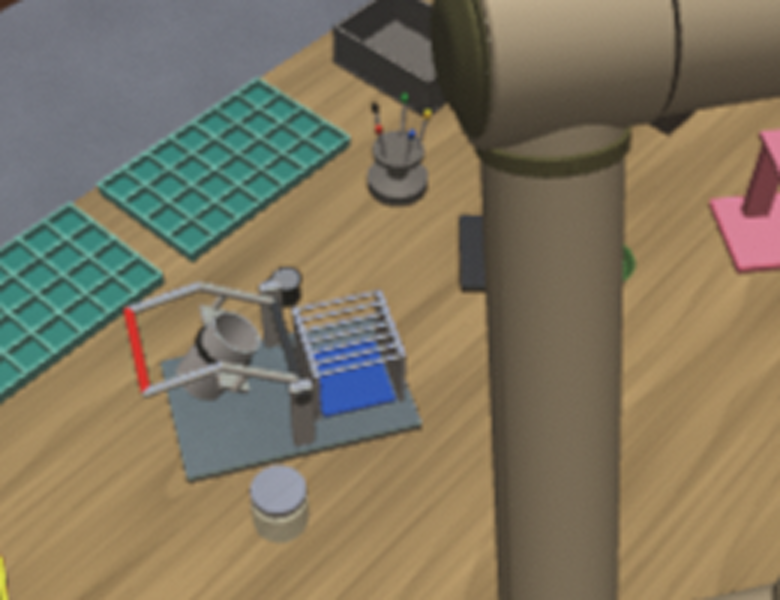

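The brush is out of the fork and straight in the grip, with its tip at wrist (320,200). Next I'll move over to the cup.

Request:
jog_arm([
  {"hand":0,"dx":0,"dy":-4,"dz":0,"ax":0,"ay":0,"az":0},
  {"hand":0,"dx":-2.4,"dy":-2.3,"dz":-0.56,"ax":0,"ay":0,"az":0},
  {"hand":0,"dx":-2.4,"dy":-2.3,"dz":-0.56,"ax":0,"ay":0,"az":0},
  {"hand":0,"dx":-2.4,"dy":-2.3,"dz":-0.56,"ax":0,"ay":0,"az":0},
  {"hand":0,"dx":-2.4,"dy":-2.3,"dz":-0.56,"ax":0,"ay":0,"az":0},
])

```text
time_s: 4.4
position: [0.5089, -0.0856, 0.3025]
tool_rot: [[-0.522, 0.0, 0.853], [-0.853, -0.0, -0.522], [-0.0, -1.0, 0.0]]
ft_force: [0.8, -0.4, -0.7]
grip_width: 0.0144
```

Request:
jog_arm([
  {"hand":0,"dx":-2.6,"dy":-2.0,"dz":-0.56,"ax":0,"ay":0,"az":0},
  {"hand":0,"dx":-2.6,"dy":-1.9,"dz":-0.56,"ax":0,"ay":0,"az":0},
  {"hand":0,"dx":-2.6,"dy":-1.9,"dz":-0.56,"ax":0,"ay":0,"az":0},
  {"hand":0,"dx":-2.0,"dy":0,"dz":-0.56,"ax":0,"ay":0,"az":0},
  {"hand":0,"dx":0,"dy":0,"dz":0,"ax":0,"ay":0,"az":0},
])

```text
time_s: 4.82
position: [0.5416, 0.0117, 0.3601]
tool_rot: [[-0.519, 0.002, 0.855], [-0.855, 0.001, -0.519], [-0.002, -1.0, 0.002]]
ft_force: [-0.1, -0.6, -1.1]
grip_width: 0.0146
```

Request:
jog_arm([
  {"hand":0,"dx":0,"dy":0,"dz":0,"ax":0,"ay":0,"az":0},
  {"hand":0,"dx":0,"dy":0,"dz":0,"ax":0,"ay":0,"az":0},
  {"hand":0,"dx":0,"dy":0,"dz":0,"ax":0,"ay":0,"az":0},
  {"hand":0,"dx":0,"dy":0,"dz":0,"ax":0,"ay":0,"az":0},
  {"hand":0,"dx":0,"dy":0,"dz":0,"ax":0,"ay":0,"az":0},
])

```text
time_s: 5.23
position: [0.5404, 0.0082, 0.3592]
tool_rot: [[-0.523, -0.0, 0.853], [-0.853, 0.0, -0.523], [0.0, -1.0, -0.0]]
ft_force: [0.1, -0.4, -1.7]
grip_width: 0.0145
```

```bash
python3 - <<'E'
from h import *
import pickle
S=status.observe(); im=imaging.get_image("wrist");pickle.dump((S,im),open("w5.pkl","wb"))
print(S["time_s"],S["position"],S["tool_rot"],S["ft_force"],S["grip_width"],S["qvel"]); cv2.imwrite("pics/w5.png",im[:,:,::-1]); 
t=imaging.get_image("top");cv2.imwrite("pics/t5.png",t[:,:,::-1])
E
```

```text
5.2333 [0.54038453 0.00820028 0.35919926] [[-5.22703217e-01 -2.94227290e-04  8.52514669e-01]
 [-8.52514710e-01  3.45033906e-05 -5.22703231e-01]
 [ 1.24378908e-04 -9.99999956e-01 -2.68868126e-04]] [ 0.06591276 -0.43420192 -1.68117763] 0.014503787154577936 [ 0.27101766 -0.11533272 -0.09202532 -0.00908787 -0.00070331  0.15860386]
```

View pics/w5.png

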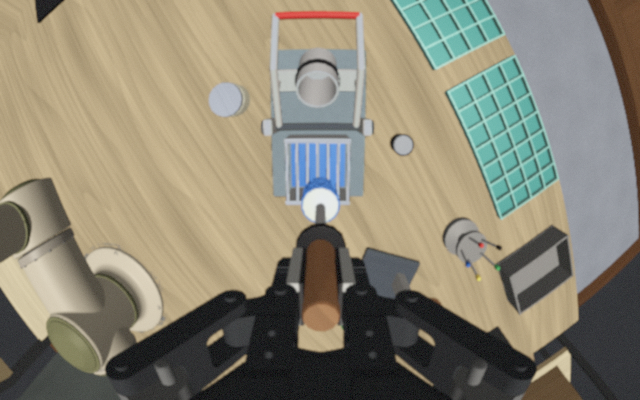

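```bash
python3 - <<'E'
import cv2
t=cv2.imread("pics/w5.png")
cv2.imwrite("pics/w5c.png",cv2.resize(t[5:145,250:390],(600,600),interpolation=cv2.INTER_CUBIC))
E
```

```text
(no output)
```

View pics/w5c.png

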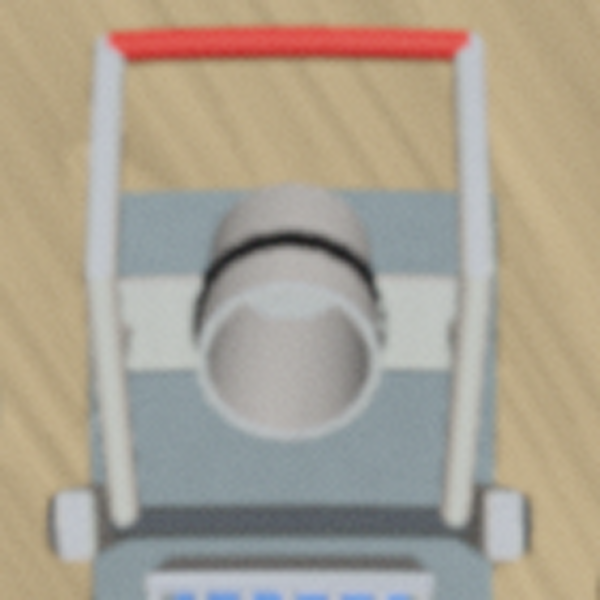

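```bash
python3 - <<'E'
from h import *
import pickle
np.set_printoptions(precision=4,suppress=True)
S,im=pickle.load(open("w5.pkl","rb"))
w=lambda x,y:ray("wrist",250+x/4.2857-.4,5+y/4.2857-.4,S)
p1=plane(w(75,525),.107);p2=plane(w(507,525),.107);print(p1,p2,np.linalg.norm(p1-p2))
H=(p1+p2)/2;H[2]=.095;print(H)
y=(p2-p1);y/=np.linalg.norm(y);cx=np.array([-y[1],y[0],0]);cx*=np.sign(cx@CX);print("cx",cx, np.degrees(np.arctan2(cx[1],cx[0])))
for nm,pt,r in (("bar",(291,44),.144),("mouth",(291,360),.055)):
    o,d=w(*pt); 
    # point on ray with in-plane radius r
    a=lambda P:np.array([(P-H)@cx,P[2]-H[2]])
    for t in np.linspace(.2,.5,0):pass
    o2=a(o);d2=np.array([d@cx,d[2]]);A=d2@d2;B=2*o2@d2;C=o2@o2-r*r
    D=B*B-4*A*C
    for s in (-1,1):
        if D>0:
            t=(-B+s*D**.5)/2/A;q=a(o+t*d);print(nm,o+t*d,np.degrees(np.arctan2(q[1],q[0])))
        else: print(nm,D)
# bar triangulated with top view centre
tc=lambda x,y:ray("top",240+x/3.8-.4,120+y/3.8-.4); sc=lambda x,y:ray("side",220+x/3.75-.4,125+y/3.75-.4)
e=tri(w(113,45),tc(30,182),sc(70,395)); f=tri(w(470,45),tc(100,78),sc(47,295)); print(e,f)
m=(e[0]+f[0])/2; print("bar mid",m,"rad",np.hypot((m-H)@cx,m[2]-.095),"ang",np.degrees(np.arctan2(m[2]-.095,(m-H)@cx)))
E
```

```text
[0.5122 0.0906 0.107 ] [0.6217 0.0234 0.107 ] 0.12853303592493032
[0.5669 0.057  0.095 ]
cx [0.5235 0.852  0.    ] 58.43464468987593
bar [0.6361 0.1688 0.1538] 24.113846100969578
bar [0.641  0.1775 0.1219] 10.76426880867677
mouth [0.5918 0.0971 0.1232] 30.848746435220257
mouth [0.5931 0.1002 0.0733] -23.253105475055374
(array([0.5969, 0.202 , 0.1269]), [np.float64(0.0018920265735129982), np.float64(0.0019642634090847404), np.float64(0.0002178414779260056)]) (array([0.6827, 0.15  , 0.1246]), [np.float64(0.0017334460962531676), np.float64(0.002233234378330407), np.float64(0.0005072718335938357)])
bar mid [0.6398 0.176  0.1257] rad 0.1428974410606616 ang 12.41759992425767
```

```bash
cat >> h.py <<'E'
H=np.array([.567,.057,.095]);CX=np.array([.5235,.852,0]);CY=np.array([-.852,.5235,0])
def cup(th):
    c,s=np.cos(np.radians(th)),np.sin(np.radians(th)); m=H+.055*(c*CX+s*Z); a=-s*CX+c*Z; return m,a
def RT(th):
    m,a=cup(th); y=-a; z=-CY; return np.column_stack([np.cross(y,z),y,z])
E
python3 - <<'E'
from h import *
m,a=cup(31.3);print(m,a); plan(m+a*.175,RT(31.3),6)
E
```

```text
[0.59160201 0.09703994 0.12357355] [-0.27196826 -0.44263028  0.85445883]
0 [-0.19  1.44 -0.05] [0.   0.01 5.22]
1 [-0.06  1.45 -0.05] [0.   0.01 5.22]
2 [ 0.07  1.45 -0.05] [0.   0.01 5.22]
3 [ 0.21  1.43 -0.05] [0.   0.01 5.22]
4 [ 0.33  1.41 -0.05] [0.   0.01 5.22]
5 [ 0.46  1.37 -0.05] [0.   0.01 5.22]
```

Request:
jog_arm([
  {"hand":0,"dx":-0.19,"dy":1.44,"dz":-0.05,"ax":0,"ay":0,"az":5.22},
  {"hand":0,"dx":-0.06,"dy":1.45,"dz":-0.05,"ax":0,"ay":0,"az":5.22},
  {"hand":0,"dx":0.07,"dy":1.45,"dz":-0.05,"ax":0,"ay":0,"az":5.22},
  {"hand":0,"dx":0.21,"dy":1.43,"dz":-0.05,"ax":0,"ay":0,"az":5.22},
  {"hand":0,"dx":0.33,"dy":1.41,"dz":-0.05,"ax":0,"ay":0,"az":5.22},
])

```text
time_s: 5.75
position: [0.5433, 0.0182, 0.2874]
tool_rot: [[-0.468, 0.233, 0.852], [-0.764, 0.377, -0.523], [-0.444, -0.896, 0.002]]
ft_force: [0.1, -0.1, -2.6]
grip_width: 0.0146
```

Request:
jog_arm([
  {"hand":0,"dx":0.46,"dy":1.37,"dz":-0.05,"ax":0,"ay":0,"az":5.22},
  {"hand":0,"dx":0,"dy":0,"dz":0,"ax":0,"ay":0,"az":0},
  {"hand":0,"dx":0,"dy":0,"dz":0,"ax":0,"ay":0,"az":0},
  {"hand":0,"dx":0,"dy":0,"dz":0,"ax":0,"ay":0,"az":0},
  {"hand":0,"dx":0,"dy":0,"dz":0,"ax":0,"ay":0,"az":0},
])

```text
time_s: 6.17
position: [0.5445, 0.0204, 0.2746]
tool_rot: [[-0.444, 0.272, 0.854], [-0.731, 0.442, -0.521], [-0.519, -0.855, 0.003]]
ft_force: [-0.2, 0.2, -0.7]
grip_width: 0.0144
```

```bash
python3 - <<'E'
from h import *
S=status.observe(); im=imaging.get_image("wrist")
print(S["time_s"],S["position"],S["tool_rot"],S["grip_width"]); cv2.imwrite("pics/w6.png",im[:,:,::-1]); 
s=imaging.get_image("side");cv2.imwrite("pics/s6.png",cv2.resize(s[130:290,190:398,::-1],(780,600),interpolation=cv2.INTER_CUBIC)); 
m,a=cup(31.3);print(go(m+a*.175,RT(31.3),S)); print(wproj(m,S),wproj(m-a*.072,S),wproj(S["position"]+S["tool_rot"]@np.array([0,.145,0]),S))
E
```

```text
6.1667 [0.54453791 0.02043144 0.27456158] [[-0.4440099   0.27224459  0.85366158]
 [-0.73062662  0.44151002 -0.52082016]
 [-0.51869061 -0.85495718  0.00287432]] 0.014444372527989184
(array([ 0.16,  0.07, -0.  ]), array([-0.05,  0.24,  0.05]))
[319.36970636 184.53363353] [319.5566371  170.99060178] [319.39908204 190.76796106]
```

View pics/w6.png

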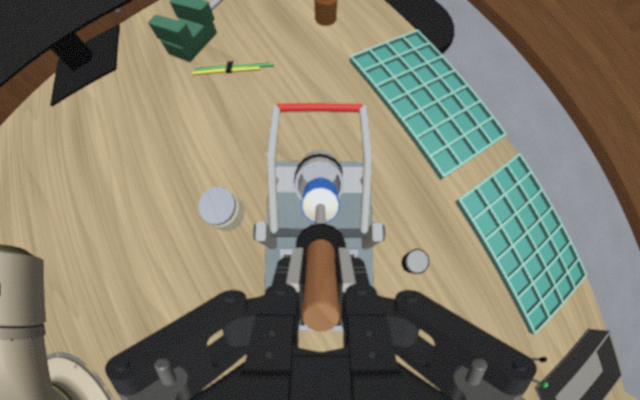

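View pics/s6.png

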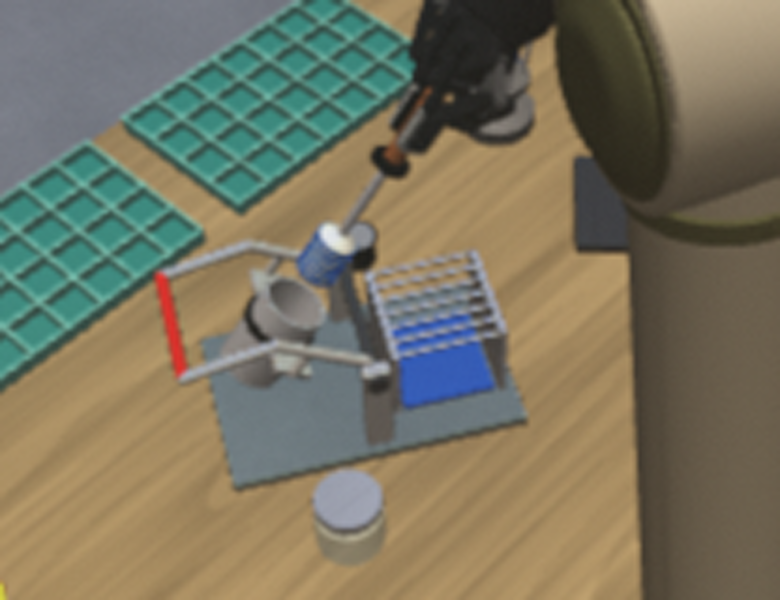

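Request:
jog_arm([
  {"hand":0,"dx":0.1,"dy":1.5,"dz":0,"ax":0,"ay":0,"az":0},
  {"hand":0,"dx":0,"dy":1.5,"dz":0,"ax":0,"ay":0,"az":0},
  {"hand":0,"dx":0,"dy":1.5,"dz":0,"ax":0,"ay":0,"az":0},
  {"hand":0,"dx":0,"dy":1,"dz":0,"ax":0,"ay":0,"az":0},
  {"hand":0,"dx":0,"dy":0,"dz":0,"ax":0,"ay":0,"az":0},
])

```text
time_s: 6.68
position: [0.5582, 0.045, 0.2244]
tool_rot: [[-0.446, 0.268, 0.854], [-0.729, 0.444, -0.52], [-0.519, -0.855, -0.002]]
ft_force: [-0.5, -0.2, -0.1]
grip_width: 0.0145
```

```bash
python3 - <<'E'
from h import *
S=status.observe()
print(S["time_s"],S["position"],S["ft_force"],S["wrist_torque"])
m,a=cup(31.3);f=m-a*.072;tip=S["position"]+S["tool_rot"]@np.array([0,.145,0]);Rl=RT(31.3);print(Rl.T@(tip-f))
s=imaging.get_image("side");cv2.imwrite("pics/s7.png",cv2.resize(s[150:270,190:346,::-1],(780,600),interpolation=cv2.INTER_CUBIC)); 
im=imaging.get_image("wrist");cv2.imwrite("pics/w7.png",cv2.resize(im[80:260,230:410,::-1],(600,600),interpolation=cv2.INTER_CUBIC)); 
E
```

```text
6.6833 [0.55816662 0.04501349 0.22441064] [-0.53708676 -0.16240737 -0.06097559] [-0.24779513  0.22060319  0.03766104]
[ 0.00051172 -0.0452841  -0.00181397]
```

View pics/s7.png

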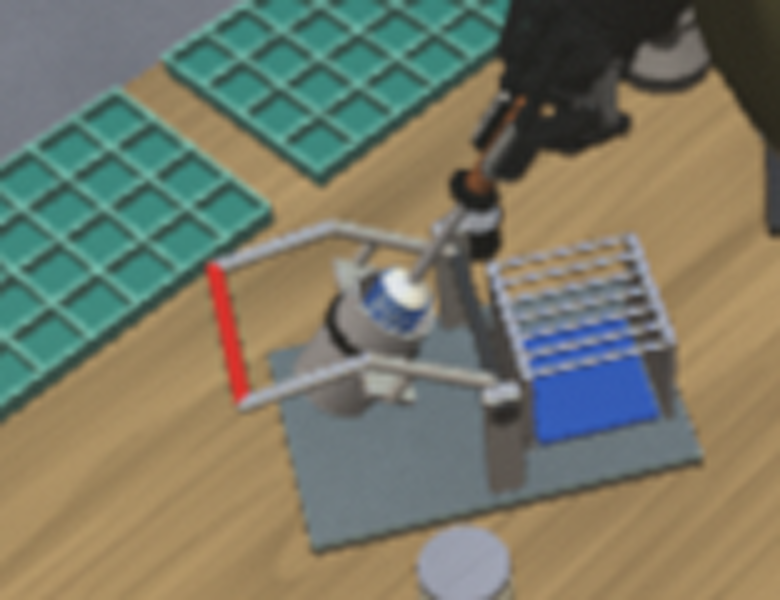

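View pics/w7.png

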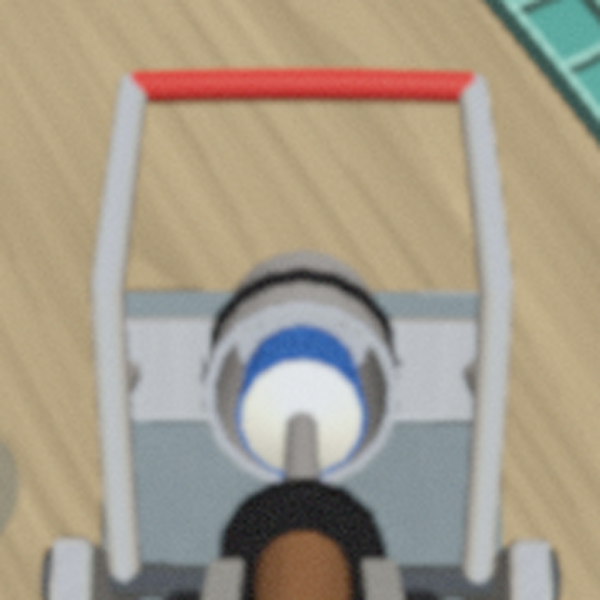

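Request:
jog_arm([
  {"hand":0,"dx":0,"dy":1.3,"dz":0,"ax":0,"ay":0,"az":0},
  {"hand":0,"dx":0,"dy":1.3,"dz":0,"ax":0,"ay":0,"az":0},
  {"hand":0,"dx":0,"dy":0.9,"dz":0,"ax":0,"ay":0,"az":0},
  {"hand":0,"dx":0,"dy":0.4,"dz":0,"ax":0,"ay":0,"az":0},
  {"hand":0,"dx":0,"dy":0,"dz":0,"ax":0,"ay":0,"az":0},
])

```text
time_s: 7.2
position: [0.569, 0.0614, 0.1922]
tool_rot: [[-0.446, 0.271, 0.853], [-0.729, 0.444, -0.521], [-0.52, -0.854, -0.0]]
ft_force: [0.0, 0.3, 0.1]
grip_width: 0.0145
```

```bash
cat > t.py <<'E'
from h import *
import sys
S=status.observe()
print(S["time_s"],S["position"],"F tool",S["tool_rot"].T@S["ft_force"],S["wrist_torque"],S["grip_width"])
m,a=cup(31.3);f=m-a*.072;tip=S["position"]+S["tool_rot"]@np.array([0,.145,0]);Rl=RT(31.3);print(Rl.T@(tip-f))
E
python3 t.py
python3 - <<'E'
from h import *
s=imaging.get_image("side");cv2.imwrite("pics/s8.png",cv2.resize(s[150:270,190:346,::-1],(780,600),interpolation=cv2.INTER_CUBIC)); 
E
```

```text
7.2 [0.56895796 0.0613869  0.19215127] F tool [-0.29302622  0.07872164 -0.15255042] [-0.26693352  0.19983175  0.01352167] 0.014478606852123392
[ 0.00042439 -0.00753664 -0.00088176]
```

View pics/s8.png

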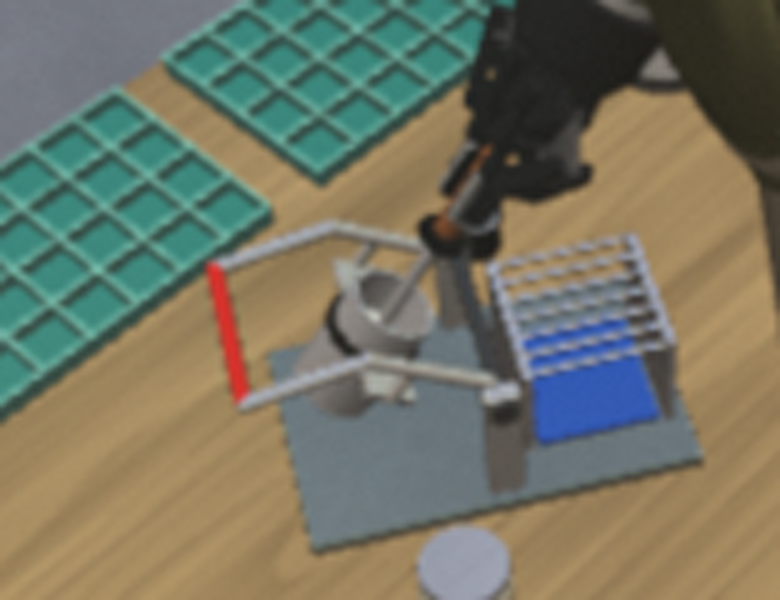

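Request:
jog_arm([
  {"hand":0,"dx":0,"dy":0.3,"dz":0,"ax":0,"ay":0,"az":0},
  {"hand":0,"dx":0,"dy":0,"dz":0,"ax":0,"ay":0,"az":0},
  {"hand":0,"dx":0,"dy":0.2,"dz":0,"ax":0,"ay":0,"az":0},
  {"hand":0,"dx":0,"dy":0,"dz":0,"ax":0,"ay":0,"az":0},
  {"hand":0,"dx":0,"dy":0,"dz":0,"ax":0,"ay":0,"az":0},
])

```text
time_s: 7.67
position: [0.5703, 0.0634, 0.1881]
tool_rot: [[-0.446, 0.271, 0.853], [-0.729, 0.443, -0.522], [-0.52, -0.854, 0.0]]
ft_force: [0.4, -1.1, -1.6]
grip_width: 0.0147
```

```bash
python3 t.py
```

```text
7.6667 [0.57028467 0.06341345 0.18813855] F tool [1.48074528 0.94823827 0.91495935] [-0.29622491  0.18341742  0.02533296] 0.01465239079394491
[ 0.00041764 -0.00284997 -0.00070775]
```

Request:
jog_arm([
  {"hand":0,"dx":0,"dy":0.2,"dz":0,"ax":0,"ay":0,"az":0},
  {"hand":0,"dx":0,"dy":0,"dz":0,"ax":0,"ay":0,"az":0},
  {"hand":0,"dx":0,"dy":0.1,"dz":0,"ax":0,"ay":0,"az":0},
  {"hand":0,"dx":0,"dy":0,"dz":0,"ax":0,"ay":0,"az":0},
  {"hand":0,"dx":0,"dy":0,"dz":0,"ax":0,"ay":0,"az":0},
])

```text
time_s: 8.08
position: [0.5712, 0.0641, 0.1861]
tool_rot: [[-0.445, 0.272, 0.853], [-0.73, 0.442, -0.522], [-0.519, -0.855, 0.002]]
ft_force: [-5.5, -4.0, 6.5]
grip_width: 0.0144
```

```bash
python3 t.py
```

```text
8.0833 [0.57115708 0.06407783 0.18614366] F tool [ 2.02892673 -8.84900907 -2.60610351] [-0.78990898  0.74196341  0.17372465] 0.014423229945331953
[ 0.00069787 -0.00061401 -0.0001137 ]
```

The tip touches the floor with about 9 N, so stroke 1 is confirmed. Next come the remaining two strokes.

Request:
jog_arm([
  {"hand":0,"dx":0,"dy":-1.6,"dz":0,"ax":0,"ay":0,"az":0},
  {"hand":0,"dx":0,"dy":-1.7,"dz":0,"ax":0,"ay":0,"az":0},
  {"hand":0,"dx":0,"dy":-1.5,"dz":0,"ax":0,"ay":0,"az":0},
  {"hand":0,"dx":0,"dy":0,"dz":0,"ax":0,"ay":0,"az":0},
  {"hand":0,"dx":0,"dy":0,"dz":0,"ax":0,"ay":0,"az":0},
])

```text
time_s: 8.5
position: [0.5582, 0.0433, 0.2266]
tool_rot: [[-0.446, 0.272, 0.853], [-0.729, 0.443, -0.522], [-0.52, -0.854, 0.001]]
ft_force: [0.0, -0.5, -0.5]
grip_width: 0.0145
```

```bash
python3 t.py
```

```text
8.5 [0.5582205  0.04334258 0.22660025] F tool [0.66166312 0.21567847 0.30685804] [-0.32536954  0.23929028 -0.01669843] 0.014535769403677247
[ 0.00042042 -0.04787889 -0.0003148 ]
```

Request:
jog_arm([
  {"hand":0,"dx":0,"dy":1.5,"dz":0,"ax":0,"ay":0,"az":0},
  {"hand":0,"dx":0,"dy":1.5,"dz":0,"ax":0,"ay":0,"az":0},
  {"hand":0,"dx":0,"dy":1.0,"dz":0,"ax":0,"ay":0,"az":0},
  {"hand":0,"dx":0,"dy":0.5,"dz":0,"ax":0,"ay":0,"az":0},
  {"hand":0,"dx":0,"dy":0,"dz":0,"ax":0,"ay":0,"az":0},
])

```text
time_s: 8.92
position: [0.5701, 0.0642, 0.1868]
tool_rot: [[-0.446, 0.269, 0.854], [-0.729, 0.444, -0.521], [-0.519, -0.855, -0.002]]
ft_force: [-0.9, 0.6, 0.1]
grip_width: 0.0148
```

Request:
jog_arm([
  {"hand":0,"dx":0,"dy":0.1,"dz":0,"ax":0,"ay":0,"az":0},
  {"hand":0,"dx":0,"dy":0,"dz":0,"ax":0,"ay":0,"az":0},
  {"hand":0,"dx":0,"dy":0,"dz":0,"ax":0,"ay":0,"az":0},
  {"hand":0,"dx":0,"dy":0,"dz":0,"ax":0,"ay":0,"az":0},
  {"hand":0,"dx":0,"dy":0,"dz":0,"ax":0,"ay":0,"az":0},
])

```text
time_s: 9.33
position: [0.5706, 0.0637, 0.1875]
tool_rot: [[-0.446, 0.272, 0.853], [-0.729, 0.443, -0.522], [-0.52, -0.854, 0.001]]
ft_force: [1.0, 0.1, -0.7]
grip_width: 0.0147
```

```bash
python3 t.py
```

```text
9.3333 [0.5705995  0.06372844 0.18750607] F tool [-0.11851457  0.87269851  0.80691137] [-0.28338951  0.17780513 -0.08640241] 0.014749629353172807
[ 0.00036369 -0.00208444 -0.00053276]
```

Request:
jog_arm([
  {"hand":0,"dx":0,"dy":-1.6,"dz":0,"ax":0,"ay":0,"az":0},
  {"hand":0,"dx":0,"dy":-1.7,"dz":0,"ax":0,"ay":0,"az":0},
  {"hand":0,"dx":0,"dy":-1.3,"dz":0,"ax":0,"ay":0,"az":0},
  {"hand":0,"dx":0,"dy":0,"dz":0,"ax":0,"ay":0,"az":0},
  {"hand":0,"dx":0,"dy":0,"dz":0,"ax":0,"ay":0,"az":0},
])

```text
time_s: 9.75
position: [0.5582, 0.0433, 0.2267]
tool_rot: [[-0.446, 0.272, 0.853], [-0.729, 0.443, -0.522], [-0.52, -0.854, 0.001]]
ft_force: [0.1, -0.7, -0.8]
grip_width: 0.0147
```

Request:
jog_arm([
  {"hand":0,"dx":0,"dy":1.5,"dz":0,"ax":0,"ay":0,"az":0},
  {"hand":0,"dx":0,"dy":1.5,"dz":0,"ax":0,"ay":0,"az":0},
  {"hand":0,"dx":0,"dy":1.0,"dz":0,"ax":0,"ay":0,"az":0},
  {"hand":0,"dx":0,"dy":0.6,"dz":0,"ax":0,"ay":0,"az":0},
  {"hand":0,"dx":0,"dy":0,"dz":0,"ax":0,"ay":0,"az":0},
])

```text
time_s: 10.17
position: [0.5703, 0.0645, 0.1859]
tool_rot: [[-0.446, 0.269, 0.854], [-0.729, 0.444, -0.521], [-0.519, -0.855, -0.002]]
ft_force: [-0.2, 0.0, -0.8]
grip_width: 0.0145
```

Request:
jog_arm([
  {"hand":0,"dx":0,"dy":0,"dz":0,"ax":0,"ay":0,"az":0},
  {"hand":0,"dx":0,"dy":0,"dz":0,"ax":0,"ay":0,"az":0},
  {"hand":0,"dx":0,"dy":0,"dz":0,"ax":0,"ay":0,"az":0},
  {"hand":0,"dx":0,"dy":0,"dz":0,"ax":0,"ay":0,"az":0},
  {"hand":0,"dx":0,"dy":0,"dz":0,"ax":0,"ay":0,"az":0},
])

```text
time_s: 10.58
position: [0.5706, 0.0637, 0.1875]
tool_rot: [[-0.446, 0.272, 0.853], [-0.729, 0.443, -0.522], [-0.52, -0.854, 0.0]]
ft_force: [-0.1, -0.0, -0.7]
grip_width: 0.0147
```

```bash
python3 t.py; python3 - <<'E'
from h import *
m,a=cup(31.3);S=status.observe()
P=m+a*.185; print("pre",P)
S2=dict(S);S2["position"]=P
# to above fork mouth: tool vertical RF-like at grasp xy shifted 6cm out, z .169
plan([.4771,-.1794,.36],np.array([[-.522,0,.853],[-.853,0,-.522],[0,-1,0]]),10,S2)
E
```

```text
10.5833 [0.5706117  0.06371945 0.18746939] F tool [ 0.42492343  0.54657184 -0.12020165] [-0.22048011  0.19580635 -0.01847139] 0.014708183786922482
[ 0.00037905 -0.00205376 -0.00052293]
pre [0.54128788 0.01515334 0.28164843]
0 [ 1.3  -1.71  0.47] [-0.    0.   -3.13]
1 [ 1.39 -1.63  0.47] [-0.    0.   -3.13]
2 [ 1.47 -1.55  0.47] [-0.    0.   -3.13]
3 [ 1.56 -1.47  0.47] [-0.    0.   -3.13]
4 [ 1.64 -1.38  0.47] [-0.    0.   -3.13]
5 [ 1.71 -1.29  0.47] [-0.    0.   -3.13]
6 [ 1.78 -1.2   0.47] [-0.    0.   -3.13]
7 [ 1.84 -1.1   0.47] [-0.    0.   -3.13]
8 [ 1.9  -1.    0.47] [-0.    0.   -3.13]
9 [ 1.95 -0.89  0.47] [-0.    0.   -3.13]
```

Request:
jog_arm([
  {"hand":0,"dx":0,"dy":-2,"dz":0,"ax":0,"ay":0,"az":0},
  {"hand":0,"dx":0,"dy":-2.3,"dz":0,"ax":0,"ay":0,"az":0},
  {"hand":0,"dx":0,"dy":-2.3,"dz":0,"ax":0,"ay":0,"az":0},
  {"hand":0,"dx":0,"dy":-2.3,"dz":0,"ax":0,"ay":0,"az":0},
  {"hand":0,"dx":0,"dy":-2.2,"dz":0,"ax":0,"ay":0,"az":0},
])

```text
time_s: 11.0
position: [0.54, 0.0141, 0.2832]
tool_rot: [[-0.446, 0.272, 0.853], [-0.729, 0.443, -0.522], [-0.52, -0.854, 0.001]]
ft_force: [0.3, 0.6, -1.1]
grip_width: 0.0149
```

Request:
jog_arm([
  {"hand":0,"dx":1.3,"dy":-1.71,"dz":0.47,"ax":0,"ay":0,"az":-3.13},
  {"hand":0,"dx":1.39,"dy":-1.63,"dz":0.47,"ax":0,"ay":0,"az":-3.13},
  {"hand":0,"dx":1.47,"dy":-1.55,"dz":0.47,"ax":0,"ay":0,"az":-3.13},
  {"hand":0,"dx":1.56,"dy":-1.47,"dz":0.47,"ax":0,"ay":0,"az":-3.13},
  {"hand":0,"dx":1.64,"dy":-1.38,"dz":0.47,"ax":0,"ay":0,"az":-3.13},
])

```text
time_s: 11.42
position: [0.508, -0.0837, 0.3219]
tool_rot: [[-0.503, 0.14, 0.853], [-0.822, 0.228, -0.522], [-0.268, -0.964, 0.0]]
ft_force: [0.3, -0.0, -0.7]
grip_width: 0.0147
```

Request:
jog_arm([
  {"hand":0,"dx":1.71,"dy":-1.29,"dz":0.47,"ax":0,"ay":0,"az":-3.13},
  {"hand":0,"dx":1.78,"dy":-1.2,"dz":0.47,"ax":0,"ay":0,"az":-3.13},
  {"hand":0,"dx":1.84,"dy":-1.1,"dz":0.47,"ax":0,"ay":0,"az":-3.13},
  {"hand":0,"dx":1.9,"dy":-1.0,"dz":0.47,"ax":0,"ay":0,"az":-3.13},
  {"hand":0,"dx":1.95,"dy":-0.89,"dz":0.47,"ax":0,"ay":0,"az":-3.13},
])

```text
time_s: 11.83
position: [0.476, -0.181, 0.361]
tool_rot: [[-0.522, -0.001, 0.853], [-0.853, -0.002, -0.522], [0.002, -1.0, 0.0]]
ft_force: [-0.2, -0.4, -1.4]
grip_width: 0.0144
```

Request:
jog_arm([
  {"hand":0,"dx":0,"dy":3.5,"dz":0,"ax":0,"ay":0,"az":0},
  {"hand":0,"dx":0,"dy":4,"dz":0,"ax":0,"ay":0,"az":0},
  {"hand":0,"dx":0,"dy":3.5,"dz":0,"ax":0,"ay":0,"az":0},
  {"hand":0,"dx":0,"dy":0,"dz":0,"ax":0,"ay":0,"az":0},
  {"hand":0,"dx":0,"dy":0,"dz":0,"ax":0,"ay":0,"az":0},
])

```text
time_s: 12.25
position: [0.4763, -0.18, 0.2503]
tool_rot: [[-0.522, -0.001, 0.853], [-0.853, 0.002, -0.522], [-0.001, -1.0, -0.002]]
ft_force: [0.6, 0.7, 0.9]
grip_width: 0.0144
```

```bash
python3 - <<'E'
from h import *
imaging.get_image("top");imaging.get_image("top");imaging.get_image("top")
S=status.observe();print(S["time_s"],S["position"],S["tool_rot"],S["grip_width"])
R0=np.array([[-.522,.0,.853],[-.853,-.0,-.522],[0,-1,0]])
print(go([.4771,-.1794,.170],R0,S))
im=imaging.get_image("wrist");cv2.imwrite("pics/w9.png",im[:,:,::-1])
E
```

```text
12.4 [ 0.47740865 -0.1806886   0.25289301] [[-5.21649997e-01  4.20421652e-03  8.53149228e-01]
 [-8.53159561e-01 -2.32165162e-03 -5.21644874e-01]
 [-2.12392707e-04 -9.99988467e-01  4.79795708e-03]] 0.014507194947621626
(array([-0.09,  8.29, -0.13]), array([-0.27,  0.02, -0.01]))
```

View pics/w9.png

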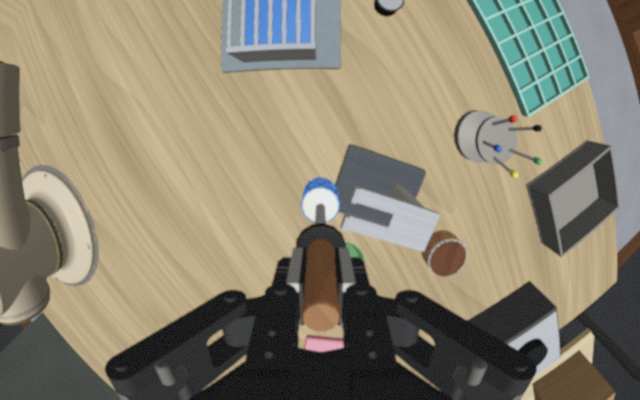

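Request:
jog_arm([
  {"hand":0,"dx":0,"dy":2.5,"dz":0,"ax":0,"ay":0,"az":0},
  {"hand":0,"dx":0,"dy":3,"dz":0,"ax":0,"ay":0,"az":0},
  {"hand":0,"dx":0,"dy":1.8,"dz":0,"ax":0,"ay":0,"az":0},
  {"hand":0,"dx":0,"dy":0.7,"dz":0,"ax":0,"ay":0,"az":0},
  {"hand":0,"dx":0,"dy":0,"dz":0,"ax":0,"ay":0,"az":0},
])

```text
time_s: 12.87
position: [0.4766, -0.1801, 0.1702]
tool_rot: [[-0.522, -0.0, 0.853], [-0.853, 0.001, -0.522], [-0.0, -1.0, -0.001]]
ft_force: [-0.5, -1.0, 0.2]
grip_width: 0.0147
```

Request:
jog_arm([
  {"hand":0,"dx":0,"dy":0,"dz":0,"ax":0,"ay":0,"az":0},
  {"hand":0,"dx":0,"dy":0,"dz":0,"ax":0,"ay":0,"az":0},
  {"hand":0,"dx":0,"dy":0,"dz":0,"ax":0,"ay":0,"az":0},
  {"hand":0,"dx":0,"dy":0,"dz":0,"ax":0,"ay":0,"az":0},
  {"hand":0,"dx":0,"dy":0,"dz":0,"ax":0,"ay":0,"az":0},
])

```text
time_s: 13.28
position: [0.4767, -0.1802, 0.1708]
tool_rot: [[-0.522, 0.001, 0.853], [-0.853, -0.0, -0.522], [-0.0, -1.0, 0.001]]
ft_force: [0.5, 0.5, -1.4]
grip_width: 0.0145
```

```bash
python3 - <<'E'
from h import *
S=status.observe();print(S["time_s"],S["position"],S["tool_rot"],S["qvel"])
R0=np.array([[-.522,.0,.853],[-.853,-.0,-.522],[0,-1,0]])
print(go([.518,-.2244,.170],R0,S))
im=imaging.get_image("wrist");cv2.imwrite("pics/w10.png",cv2.resize(im[130:310,240:450,::-1],(700,600),interpolation=cv2.INTER_CUBIC))
E
```

```text
13.2833 [ 0.47666925 -0.1801781   0.1708462 ] [[-5.21665850e-01  1.13035696e-03  8.53149145e-01]
 [-8.53149832e-01 -3.11230007e-04 -5.21665858e-01]
 [-3.24143019e-04 -9.99999313e-01  1.12672192e-03]] [-0.01179093  0.27917793  0.2968467  -0.01468258 -0.081241    0.01903501]
(array([1.62, 0.09, 5.83]), array([-0.06,  0.02, -0.02]))
```

View pics/w10.png

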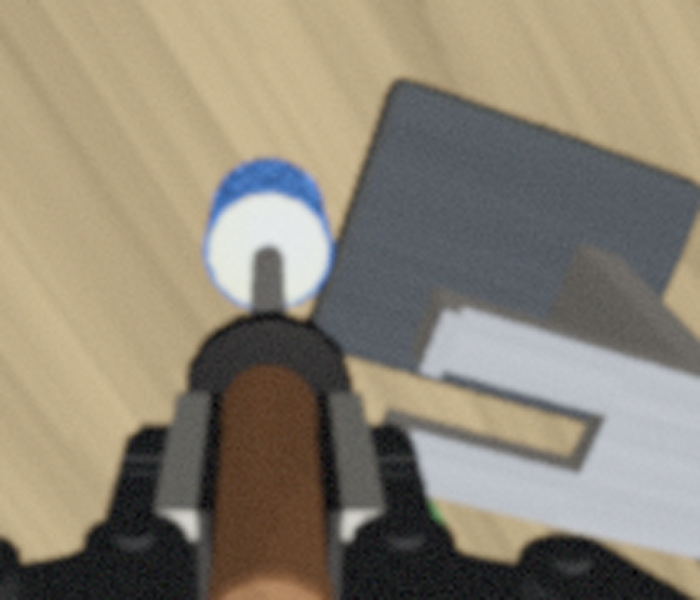

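Request:
jog_arm([
  {"hand":0,"dx":0.27,"dy":0,"dz":0.97,"ax":0,"ay":0,"az":0},
  {"hand":0,"dx":0.27,"dy":0,"dz":0.97,"ax":0,"ay":0,"az":0},
  {"hand":0,"dx":0.27,"dy":0,"dz":0.97,"ax":0,"ay":0,"az":0},
  {"hand":0,"dx":0,"dy":0,"dz":0,"ax":0,"ay":0,"az":0},
  {"hand":0,"dx":0,"dy":0,"dz":0,"ax":0,"ay":0,"az":0},
])

```text
time_s: 13.75
position: [0.4974, -0.2028, 0.1699]
tool_rot: [[-0.522, -0.0, 0.853], [-0.853, 0.0, -0.522], [-0.0, -1.0, -0.0]]
ft_force: [0.4, -0.5, -0.6]
grip_width: 0.0145
```

Request:
jog_arm([
  {"hand":0,"dx":0.27,"dy":0,"dz":0.97,"ax":0,"ay":0,"az":0},
  {"hand":0,"dx":0.27,"dy":0,"dz":0.97,"ax":0,"ay":0,"az":0},
  {"hand":0,"dx":0.27,"dy":0,"dz":0.97,"ax":0,"ay":0,"az":0},
  {"hand":0,"dx":0,"dy":0,"dz":0,"ax":0,"ay":0,"az":0},
  {"hand":0,"dx":0,"dy":0,"dz":0,"ax":0,"ay":0,"az":0},
])

```text
time_s: 14.17
position: [0.5174, -0.2241, 0.17]
tool_rot: [[-0.522, -0.0, 0.853], [-0.853, 0.001, -0.522], [-0.0, -1.0, -0.001]]
ft_force: [0.2, 0.9, -1.7]
grip_width: 0.015
```

```bash
python3 - <<'E'
from h import *
imaging.get_image("top");imaging.get_image("top");
S=status.observe();print(S["time_s"],S["position"],S["ft_force"],S["qvel"])
R0=np.array([[-.522,.0,.853],[-.853,-.0,-.522],[0,-1,0]])
print(go([.518,-.2244,.160],R0,S))
im=imaging.get_image("wrist");cv2.imwrite("pics/w11.png",cv2.resize(im[130:310,240:450,::-1],(700,600),interpolation=cv2.INTER_CUBIC))
E
```

```text
14.2667 [ 0.51721585 -0.22371556  0.17015662] [-0.79996103 -0.25620918 -0.27511364] [ 0.18039472 -0.11651563 -0.06598147 -0.01012683  0.00516764 -0.08360624]
(array([0.02, 1.02, 0.1 ]), array([ 0.04,  0.03, -0.02]))
```

View pics/w11.png

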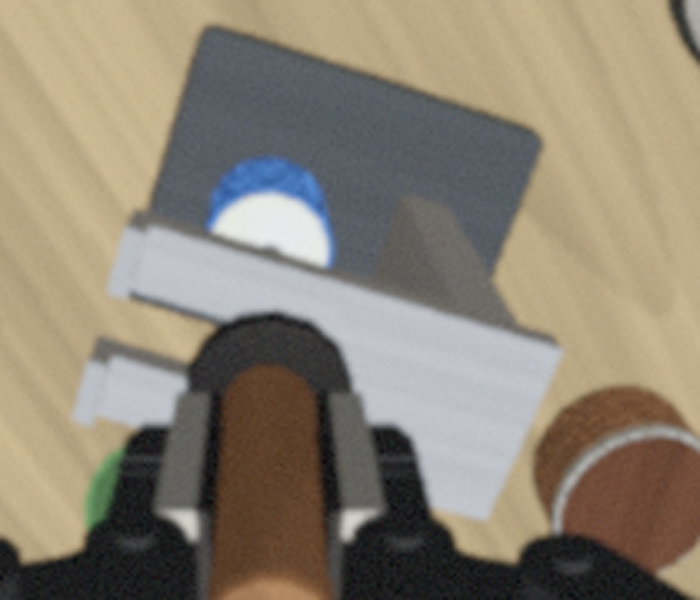

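Request:
jog_arm([
  {"hand":0,"dx":0,"dy":0.4,"dz":0.1,"ax":0,"ay":0,"az":0},
  {"hand":0,"dx":0,"dy":0.4,"dz":0,"ax":0,"ay":0,"az":0},
  {"hand":0,"dx":0,"dy":0.1,"dz":0,"ax":0,"ay":0,"az":0},
  {"hand":0,"dx":0,"dy":0,"dz":0,"ax":0,"ay":0,"az":0},
  {"hand":0,"dx":0,"dy":0,"dz":0,"ax":0,"ay":0,"az":0},
])

```text
time_s: 14.73
position: [0.5185, -0.2247, 0.1611]
tool_rot: [[-0.522, -0.0, 0.853], [-0.853, 0.0, -0.522], [-0.0, -1.0, -0.0]]
ft_force: [0.6, 0.4, -0.7]
grip_width: 0.0145
```

Request:
jog_arm([
  {"hand":0,"dx":0,"dy":0.15,"dz":0,"ax":0,"ay":0,"az":0},
  {"hand":0,"dx":0,"dy":0,"dz":0,"ax":0,"ay":0,"az":0},
  {"hand":0,"dx":0,"dy":0,"dz":0,"ax":0,"ay":0,"az":0},
  {"hand":0,"dx":0,"dy":0,"dz":0,"ax":0,"ay":0,"az":0},
  {"hand":0,"dx":0,"dy":0,"dz":0,"ax":0,"ay":0,"az":0},
], newtons=20)

```text
time_s: 15.15
position: [0.5187, -0.2249, 0.1601]
tool_rot: [[-0.522, 0.001, 0.853], [-0.853, -0.0, -0.522], [-0.0, -1.0, 0.001]]
ft_force: [0.2, 0.8, 3.2]
grip_width: 0.0145
```

Request:
jog_arm([
  {"hand":0.25,"dx":0,"dy":0,"dz":0,"ax":0,"ay":0,"az":0},
  {"hand":0.35,"dx":0,"dy":0,"dz":0,"ax":0,"ay":0,"az":0},
  {"hand":0.45,"dx":0,"dy":0,"dz":0,"ax":0,"ay":0,"az":0},
  {"hand":0.55,"dx":0,"dy":0,"dz":0,"ax":0,"ay":0,"az":0},
  {"hand":0.6,"dx":0,"dy":0,"dz":0,"ax":0,"ay":0,"az":0},
])

```text
time_s: 15.57
position: [0.5185, -0.2248, 0.1596]
tool_rot: [[-0.522, -0.0, 0.853], [-0.853, 0.0, -0.522], [-0.0, -1.0, -0.0]]
ft_force: [0.4, 0.6, 0.1]
grip_width: 0.0511
```

```bash
python3 - <<'E'
from h import *
imaging.get_image("top");imaging.get_image("top")
S=status.observe();print(S["time_s"],S["position"],S["ft_force"],S["grip_width"])
im=imaging.get_image("wrist");cv2.imwrite("pics/w12.png",cv2.resize(im[130:310,240:450,::-1],(700,600),interpolation=cv2.INTER_CUBIC))
print(wproj([.518,-.2243,.205],S),wproj([.518,-.2243,.141],S))
E
```

```text
15.6667 [ 0.51851038 -0.2247606   0.15967076] [-0.17296573  0.08840642 -1.14249931] 0.05124771347373458
[315.61859622 317.0289622 ] [317.23453855 247.6372831 ]
```

View pics/w12.png

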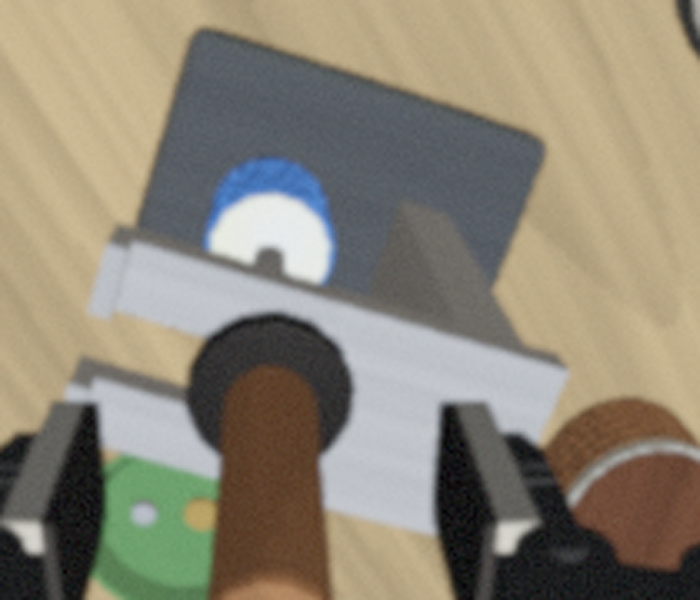

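Request:
jog_arm([
  {"hand":0.6,"dx":0,"dy":-1,"dz":0,"ax":0,"ay":0,"az":0},
  {"hand":0.6,"dx":0,"dy":-2.5,"dz":0,"ax":0,"ay":0,"az":0},
  {"hand":0.6,"dx":0,"dy":-3.5,"dz":0,"ax":0,"ay":0,"az":0},
  {"hand":0.6,"dx":0,"dy":-4,"dz":0,"ax":0,"ay":0,"az":0},
  {"hand":0.6,"dx":0,"dy":-4,"dz":0,"ax":0,"ay":0,"az":0},
])

```text
time_s: 16.13
position: [0.518, -0.2244, 0.3122]
tool_rot: [[-0.522, 0.0, 0.853], [-0.853, 0.0, -0.522], [-0.0, -1.0, -0.0]]
ft_force: [1.0, 0.7, -0.2]
grip_width: 0.0513
```

```bash
python3 - <<'E'
from h import *
import pickle
imaging.get_image("top");
S=status.observe();print(S["time_s"],S["position"],S["q"])
im=imaging.get_image("wrist");cv2.imwrite("pics/w13.png",cv2.resize(im[120:300,230:440,::-1],(700,600),interpolation=cv2.INTER_CUBIC))
print((wproj([.518,-.2243,.205],S)-[230,120])/.3,(wproj([.518,-.2243,.141],S)-[230,120])/.3)
RB=np.column_stack([-CY,-Z,CX])
plan([.642,.178,.26],RB,15,S)
E
```

```text
16.1833 [ 0.51955979 -0.22549427  0.32089322] [-3.54433478e+01  2.05886222e+01  6.16256015e+01  1.87766195e-02
  9.69736888e+01 -4.00328616e+00]
[283.45231449 263.55284261] [284.09636372 206.4009424 ]
0 [-2.72  0.39 -0.71] [-0.04 -5.99  0.04]
1 [-2.78  0.4  -0.42] [-0.04 -5.99  0.04]
2 [-2.81  0.4  -0.13] [-0.04 -5.99  0.04]
3 [-2.81  0.4   0.16] [-0.04 -5.99  0.04]
4 [-2.77  0.4   0.46] [-0.04 -5.99  0.04]
5 [-2.71  0.4   0.74] [-0.04 -5.99  0.04]
6 [-2.62  0.41  1.02] [-0.04 -5.99  0.04]
7 [-2.5   0.41  1.29] [-0.04 -5.99  0.04]
8 [-2.35  0.41  1.54] [-0.04 -5.99  0.04]
9 [-2.17  0.41  1.78] [-0.04 -5.99  0.04]
10 [-1.98  0.41  2.  ] [-0.04 -5.99  0.04]
11 [-1.76  0.41  2.19] [-0.04 -5.99  0.04]
12 [-1.52  0.41  2.37] [-0.04 -5.99  0.04]
13 [-1.26  0.41  2.51] [-0.04 -5.99  0.04]
14 [-0.99  0.41  2.63] [-0.04 -5.99  0.04]
```

View pics/w13.png

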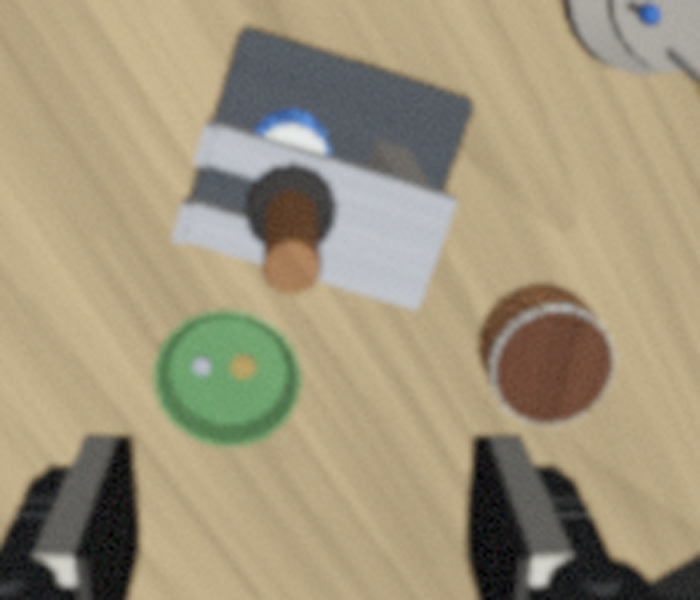

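The brush hangs upright, within about 2 mm of where it started. Next is the bar.

Request:
jog_arm([
  {"hand":0.6,"dx":-2.72,"dy":0.3,"dz":-0.71,"ax":0,"ay":-5.99,"az":0},
  {"hand":0.6,"dx":-2.78,"dy":0.3,"dz":-0.42,"ax":0,"ay":-5.99,"az":0},
  {"hand":0.6,"dx":-2.81,"dy":0.3,"dz":-0.13,"ax":0,"ay":-5.99,"az":0},
  {"hand":0.6,"dx":-2.81,"dy":0.3,"dz":0.16,"ax":0,"ay":-5.99,"az":0},
  {"hand":0.6,"dx":-2.77,"dy":0.3,"dz":0.46,"ax":0,"ay":-5.99,"az":0},
])

```text
time_s: 16.65
position: [0.5593, -0.0889, 0.295]
tool_rot: [[-0.021, 0.0, 1.0], [-1.0, 0.0, -0.021], [-0.0, -1.0, 0.0]]
ft_force: [0.9, -0.5, -1.0]
grip_width: 0.0513
```

Request:
jog_arm([
  {"hand":0.6,"dx":-2.71,"dy":0.3,"dz":0.74,"ax":0,"ay":-5.99,"az":0},
  {"hand":0.6,"dx":-2.62,"dy":0.3,"dz":1.02,"ax":0,"ay":-5.99,"az":0},
  {"hand":0.6,"dx":-2.5,"dy":0.3,"dz":1.29,"ax":0,"ay":-5.99,"az":0},
  {"hand":0.6,"dx":-2.35,"dy":0.3,"dz":1.54,"ax":0,"ay":-5.99,"az":0},
  {"hand":0.6,"dx":-2.17,"dy":0.3,"dz":1.78,"ax":0,"ay":-5.99,"az":0},
])

```text
time_s: 17.07
position: [0.5999, 0.0457, 0.28]
tool_rot: [[0.481, 0.0, 0.877], [-0.877, 0.0, 0.481], [-0.0, -1.0, 0.001]]
ft_force: [-0.4, 0.4, 0.7]
grip_width: 0.0512
```

Request:
jog_arm([
  {"hand":0.6,"dx":-1.98,"dy":0.3,"dz":2.0,"ax":0,"ay":-5.99,"az":0},
  {"hand":0.6,"dx":-1.76,"dy":0.3,"dz":2.19,"ax":0,"ay":-5.99,"az":0},
  {"hand":0.6,"dx":-1.52,"dy":0.3,"dz":2.37,"ax":0,"ay":-5.99,"az":0},
  {"hand":0.6,"dx":-1.26,"dy":0.3,"dz":2.51,"ax":0,"ay":-5.99,"az":0},
  {"hand":0.6,"dx":-0.99,"dy":0.3,"dz":2.63,"ax":0,"ay":-5.99,"az":0},
])

```text
time_s: 17.48
position: [0.6407, 0.1802, 0.265]
tool_rot: [[0.854, 0.0, 0.519], [-0.519, 0.0, 0.854], [0.0, -1.0, 0.0]]
ft_force: [0.1, -1.1, 0.8]
grip_width: 0.0515
```

Request:
jog_arm([
  {"hand":0.6,"dx":0,"dy":0,"dz":0,"ax":0,"ay":0,"az":0},
  {"hand":0.6,"dx":0,"dy":0,"dz":0,"ax":0,"ay":0,"az":0},
  {"hand":0.6,"dx":0,"dy":0,"dz":0,"ax":0,"ay":0,"az":0},
  {"hand":0.6,"dx":0,"dy":0,"dz":0,"ax":0,"ay":0,"az":0},
  {"hand":0.6,"dx":0,"dy":0,"dz":0,"ax":0,"ay":0,"az":0},
])

```text
time_s: 17.9
position: [0.6406, 0.1778, 0.2654]
tool_rot: [[0.851, 0.001, 0.525], [-0.525, 0.0, 0.851], [0.0, -1.0, 0.001]]
ft_force: [-1.0, -0.1, -0.6]
grip_width: 0.0515
```

```bash
python3 - <<'E'
from h import *
import pickle
S=status.observe();print(S["time_s"],S["position"],S["tool_rot"],S["q"],S["qvel"])
im=imaging.get_image("wrist");pickle.dump((S,im),open("w14.pkl","wb"));cv2.imwrite("pics/w14.png",im[:,:,::-1])
print(wproj([.6405,.1765,.1235],S))
hsv=cv2.cvtColor(im,cv2.COLOR_RGB2HSV);mk=((hsv[...,0]<8)|(hsv[...,0]>172))&(hsv[...,1]>150)&(hsv[...,2]>90)
n,l,st,c=cv2.connectedComponentsWithStats(mk.astype(np.uint8))
for i in range(1,n):
    if st[i,4]>60:
        print(st[i],c[i])
        r=cv2.minAreaRect(np.argwhere(l==i)[:,::-1].astype(np.float32));print(r)
        print(np.round(plane(ray("wrist",*c[i],S),.1235),4), np.round(plane(ray("wrist",*c[i],S),.127),4))
E
```

```text
17.9 [0.64059491 0.17777742 0.26539131] [[ 8.50802434e-01  7.07814979e-04  5.25485220e-01]
 [-5.25485476e-01  2.28620920e-04  8.50802540e-01]
 [ 4.82073868e-04 -9.99999723e-01  5.66457726e-04]] [ 5.32658080e+00  3.30675957e+01  4.95883593e+01  9.35350994e-03
  9.73024492e+01 -5.29712997e+01] [ 0.02590199 -0.0001579  -0.01969292  0.05686141 -0.07393896 -0.086987  ]
[318.83154333 190.8425359 ]
[316 140   9  98 841] [320.14268728 187.84542212]
((320.0, 188.5), (97.0, 8.0), 90.0)
[0.6386 0.1791 0.1235] [0.6379 0.1796 0.127 ]
```

View pics/w14.png

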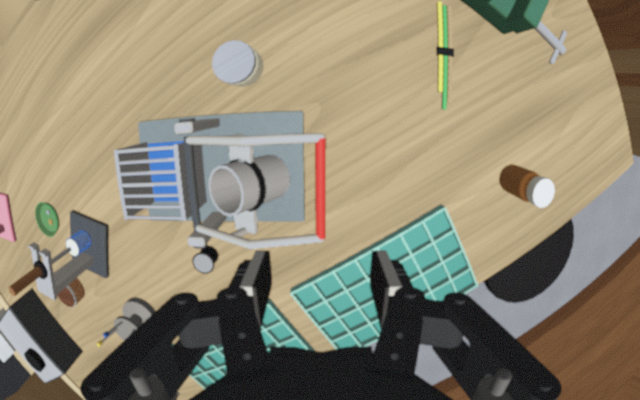

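Request:
jog_arm([
  {"hand":0.45,"dx":0,"dy":3,"dz":0,"ax":0,"ay":0,"az":0},
  {"hand":0.45,"dx":0,"dy":3,"dz":0,"ax":0,"ay":0,"az":0},
  {"hand":0.45,"dx":0,"dy":2,"dz":0,"ax":0,"ay":0,"az":0},
  {"hand":0.45,"dx":0,"dy":1,"dz":0,"ax":0,"ay":0,"az":0},
  {"hand":0.45,"dx":0,"dy":0,"dz":0,"ax":0,"ay":0,"az":0},
])

```text
time_s: 18.37
position: [0.6399, 0.1782, 0.1729]
tool_rot: [[0.851, -0.004, 0.525], [-0.525, -0.0, 0.851], [-0.003, -1.0, -0.002]]
ft_force: [0.1, -0.1, 0.4]
grip_width: 0.0382
```

```bash
python3 - <<'E'
from h import *
imaging.get_image("top")
S=status.observe();print(S["time_s"],S["position"],S["qvel"],S["grip_width"])
im=imaging.get_image("wrist");cv2.imwrite("pics/w15.png",im[:,:,::-1])
hsv=cv2.cvtColor(im,cv2.COLOR_RGB2HSV);mk=((hsv[...,0]<8)|(hsv[...,0]>172))&(hsv[...,1]>150)&(hsv[...,2]>90)
n,l,st,c=cv2.connectedComponentsWithStats(mk.astype(np.uint8))
for i in range(1,n):
    if st[i,4]>60:
        p=plane(ray("wrist",*c[i],S),.1235);print(st[i],c[i],p, S["tool_rot"].T@(p-S["position"]))
E
```

```text
18.4167 [0.64069024 0.17843392 0.17492119] [ 0.18243169 -1.63641931 -2.75760966  0.01108684  0.62645913 -0.11284733] 0.03832882611932052
[ 312  153   15  136 1659] [319.26401447 219.78059072] [0.63708777 0.1800001  0.1235    ] [-0.00386044  0.05142335 -0.0005529 ]
```

View pics/w15.png

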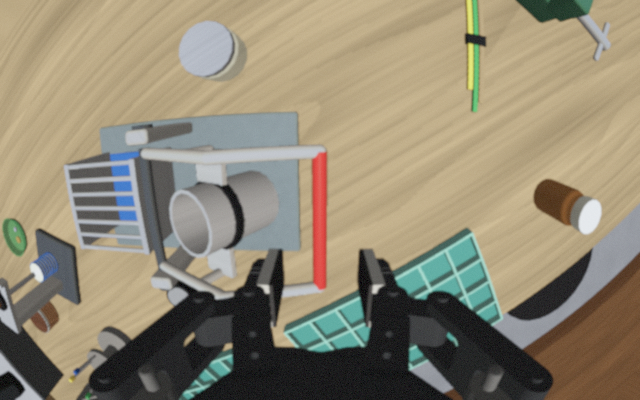

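Request:
jog_arm([
  {"hand":0.4,"dx":0,"dy":2.5,"dz":0,"ax":0,"ay":0,"az":0},
  {"hand":0.4,"dx":0,"dy":2.5,"dz":0,"ax":0,"ay":0,"az":0},
  {"hand":0.4,"dx":0,"dy":1.5,"dz":0,"ax":0,"ay":0,"az":0},
  {"hand":0.4,"dx":0,"dy":0.5,"dz":0,"ax":0,"ay":0,"az":0},
  {"hand":0.4,"dx":0,"dy":0,"dz":0,"ax":0,"ay":0,"az":0},
])

```text
time_s: 18.88
position: [0.641, 0.1788, 0.1053]
tool_rot: [[0.852, 0.001, 0.524], [-0.524, 0.0, 0.852], [0.0, -1.0, 0.001]]
ft_force: [-0.6, 0.7, 0.2]
grip_width: 0.0342
```

```bash
python3 - <<'E'
from h import *
imaging.get_image("top")
S=status.observe();print(S["time_s"],S["position"],S["ft_force"],S["grip_width"])
im=imaging.get_image("wrist");cv2.imwrite("pics/w16.png",im[:,:,::-1])
s=imaging.get_image("side");cv2.imwrite("pics/s16.png",cv2.resize(s[130:290,190:398,::-1],(780,600),interpolation=cv2.INTER_CUBIC)); 
E
```

```text
18.9333 [0.64146001 0.17883749 0.10640758] [ 0.79895257  0.21067474 -0.87785439] 0.03408946491221023
```

View pics/w16.png

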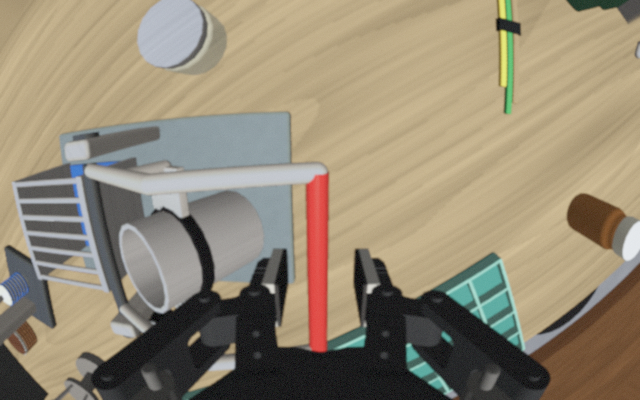

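View pics/s16.png

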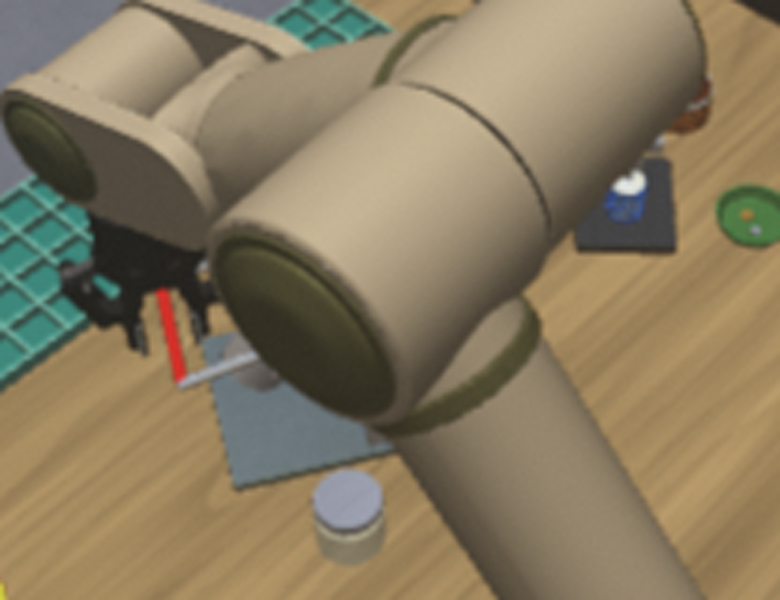

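Request:
jog_arm([
  {"hand":0.3,"dx":0,"dy":0,"dz":0,"ax":0,"ay":0,"az":0},
  {"hand":0.2,"dx":0,"dy":0,"dz":0,"ax":0,"ay":0,"az":0},
  {"hand":0.1,"dx":0,"dy":0,"dz":0,"ax":0,"ay":0,"az":0},
  {"hand":0,"dx":0,"dy":0,"dz":0,"ax":0,"ay":0,"az":0},
  {"hand":0,"dx":0,"dy":0,"dz":0,"ax":0,"ay":0,"az":0},
], newtons=40)

```text
time_s: 19.45
position: [0.6404, 0.1779, 0.1054]
tool_rot: [[0.852, -0.001, 0.524], [-0.524, -0.001, 0.852], [0.0, -1.0, -0.002]]
ft_force: [-3.4, -4.5, 2.8]
grip_width: 0.0081
```

```bash
python3 - <<'E'
from h import *
S=status.observe();print(S["time_s"],S["position"],S["ft_force"],S["grip_width"])
d=S["position"]-H;x=d@CX;print("x",x,"phi",np.degrees(np.arccos(x/.144)),"bar z",.095+.144*np.sin(np.arccos(x/.144)), d@CY)
# arc plan: phi from phi0 to 159.7, step in deg
p0=np.degrees(np.arccos(min(x/.144,1)))
for st in (4,6):
  ph=p0;i=0
  while ph<159.7:
    n=min(ph+st,159.7);a,b=np.radians(ph),np.radians(n)
    print(st,i,round(n,1),"dz %.2f dy %.2f"%(14.4*(np.cos(b)-np.cos(a)),-14.4*(np.sin(b)-np.sin(a))));ph=n;i+=1
E
```

```text
19.45 [0.64035028 0.17791433 0.10539383] [-3.35831557 -4.51523628  2.79327233] 0.008060616202765656
x 0.1414178816369459 phi 10.866647003816727 bar z 0.12214742627430368 0.0008042119010580814
4 0 14.9 dz -0.22 dy -0.98
4 1 18.9 dz -0.29 dy -0.96
4 2 22.9 dz -0.36 dy -0.94
4 3 26.9 dz -0.42 dy -0.91
4 4 30.9 dz -0.49 dy -0.88
4 5 34.9 dz -0.55 dy -0.84
4 6 38.9 dz -0.60 dy -0.80
4 7 42.9 dz -0.66 dy -0.76
4 8 46.9 dz -0.71 dy -0.71
4 9 50.9 dz -0.76 dy -0.66
4 10 54.9 dz -0.80 dy -0.61
4 11 58.9 dz -0.84 dy -0.55
4 12 62.9 dz -0.88 dy -0.49
4 13 66.9 dz -0.91 dy -0.43
4 14 70.9 dz -0.94 dy -0.36
4 15 74.9 dz -0.96 dy -0.30
4 16 78.9 dz -0.98 dy -0.23
4 17 82.9 dz -0.99 dy -0.16
4 18 86.9 dz -1.00 dy -0.09
4 19 90.9 dz -1.00 dy -0.02
4 20 94.9 dz -1.00 dy 0.05
4 21 98.9 dz -1.00 dy 0.12
4 22 102.9 dz -0.99 dy 0.19
4 23 106.9 dz -0.97 dy 0.26
4 24 110.9 dz -0.95 dy 0.33
4 25 114.9 dz -0.93 dy 0.39
4 26 118.9 dz -0.90 dy 0.45
4 27 122.9 dz -0.86 dy 0.52
4 28 126.9 dz -0.82 dy 0.57
4 29 130.9 dz -0.78 dy 0.63
4 30 134.9 dz -0.74 dy 0.68
4 31 138.9 dz -0.69 dy 0.73
4 32 142.9 dz -0.63 dy 0.78
4 33 146.9 dz -0.58 dy 0.82
4 34 150.9 dz -0.52 dy 0.86
4 35 154.9 dz -0.46 dy 0.89
4 36 158.9 dz -0.39 dy 0.92
4 37 159.7 dz -0.07 dy 0.20
6 0 16.9 dz -0.36 dy -1.46
6 1 22.9 dz -0.51 dy -1.42
6 2 28.9 dz -0.66 dy -1.36
6 3 34.9 dz -0.80 dy -1.28
6 4 40.9 dz -0.93 dy -1.19
6 5 46.9 dz -1.04 dy -1.09
6 6 52.9 dz -1.15 dy -0.97
6 7 58.9 dz -1.25 dy -0.85
6 8 64.9 dz -1.33 dy -0.71
6 9 70.9 dz -1.40 dy -0.57
6 10 76.9 dz -1.45 dy -0.42
6 11 82.9 dz -1.48 dy -0.27
6 12 88.9 dz -1.50 dy -0.11
6 13 94.9 dz -1.51 dy 0.05
6 14 100.9 dz -1.49 dy 0.21
6 15 106.9 dz -1.46 dy 0.36
6 16 112.9 dz -1.42 dy 0.51
6 17 118.9 dz -1.36 dy 0.66
6 18 124.9 dz -1.28 dy 0.80
6 19 130.9 dz -1.19 dy 0.93
6 20 136.9 dz -1.09 dy 1.04
6 21 142.9 dz -0.97 dy 1.15
6 22 148.9 dz -0.85 dy 1.25
6 23 154.9 dz -0.71 dy 1.33
6 24 159.7 dz -0.47 dy 1.12
```

Request:
jog_arm([
  {"hand":0,"dx":0,"dy":-0.98,"dz":-0.22,"ax":0,"ay":0,"az":0},
  {"hand":0,"dx":0,"dy":-0.96,"dz":-0.29,"ax":0,"ay":0,"az":0},
  {"hand":0,"dx":0,"dy":-0.94,"dz":-0.36,"ax":0,"ay":0,"az":0},
  {"hand":0,"dx":0,"dy":-0.91,"dz":-0.42,"ax":0,"ay":0,"az":0},
  {"hand":0,"dx":0,"dy":-0.88,"dz":-0.49,"ax":0,"ay":0,"az":0},
])

```text
time_s: 19.87
position: [0.6316, 0.1638, 0.153]
tool_rot: [[0.852, 0.002, 0.524], [-0.524, 0.001, 0.852], [0.001, -1.0, 0.002]]
ft_force: [5.4, 1.6, -5.8]
grip_width: 0.0084
```

```bash
cat > a.py <<'E'
from h import *
S=status.observe();d=S["position"]+np.array([0,0,.019])-H
print(S["time_s"],"F",S["tool_rot"].T@S["ft_force"],S["grip_width"],"r",np.hypot(d@CX,d[2]),"phi",np.degrees(np.arctan2(d[2],d@CX)),"y",d@CY)
E
python3 a.py;python3 - <<'E'
from h import *
im=imaging.get_image("wrist");cv2.imwrite("pics/w17.png",im[:,:,::-1])
E
```

```text
19.8667 F [3.70405765 5.8583685  4.17949805] 0.008358855351488115 r 0.14666936457677668 phi 31.673339704331536 y 0.000878302439358214
```

View pics/w17.png

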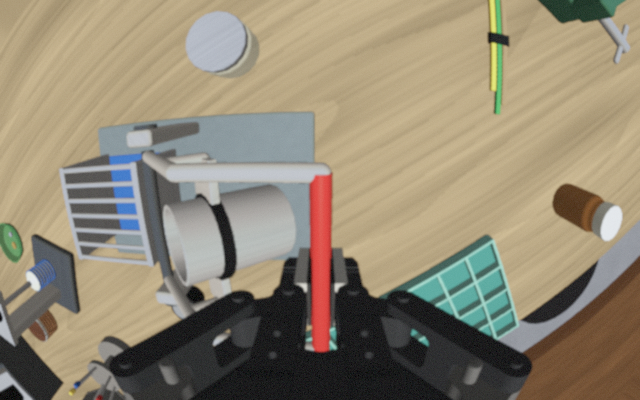

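The leaf is swinging with the bar held, and the forces are about 6 N as expected. I'll continue along the arc.

Request:
jog_arm([
  {"hand":0,"dx":0,"dy":-0.84,"dz":-0.55,"ax":0,"ay":0,"az":0},
  {"hand":0,"dx":0,"dy":-0.8,"dz":-0.6,"ax":0,"ay":0,"az":0},
  {"hand":0,"dx":0,"dy":-0.76,"dz":-0.66,"ax":0,"ay":0,"az":0},
  {"hand":0,"dx":0,"dy":-0.71,"dz":-0.71,"ax":0,"ay":0,"az":0},
  {"hand":0,"dx":0,"dy":-0.66,"dz":-0.76,"ax":0,"ay":0,"az":0},
])

```text
time_s: 20.33
position: [0.6156, 0.1376, 0.1921]
tool_rot: [[0.852, 0.008, 0.523], [-0.523, 0.005, 0.852], [0.004, -1.0, 0.008]]
ft_force: [7.3, 8.6, 2.9]
grip_width: 0.008
```

Request:
jog_arm([
  {"hand":0,"dx":0,"dy":-0.61,"dz":-0.8,"ax":0,"ay":0,"az":0},
  {"hand":0,"dx":0,"dy":-0.55,"dz":-0.84,"ax":0,"ay":0,"az":0},
  {"hand":0,"dx":0,"dy":-0.49,"dz":-0.88,"ax":0,"ay":0,"az":0},
  {"hand":0,"dx":0,"dy":-0.43,"dz":-0.91,"ax":0,"ay":0,"az":0},
  {"hand":0,"dx":0,"dy":-0.36,"dz":-0.94,"ax":0,"ay":0,"az":0},
])

```text
time_s: 20.75
position: [0.5932, 0.1009, 0.2187]
tool_rot: [[0.853, 0.012, 0.522], [-0.522, 0.006, 0.853], [0.008, -1.0, 0.011]]
ft_force: [5.5, 12.9, 16.9]
grip_width: 0.008
```

```bash
python3 a.py
```

```text
20.75 F [ -1.96594021 -16.77384176  14.06003517] 0.008017005909099525 r 0.15161411523912635 phi 70.2896994465677 y 0.0006315776352083767
```

Request:
jog_arm([
  {"hand":0,"dx":0,"dy":-0.3,"dz":-0.96,"ax":0,"ay":0,"az":0},
  {"hand":0,"dx":0,"dy":-0.23,"dz":-0.98,"ax":0,"ay":0,"az":0},
  {"hand":0,"dx":0,"dy":-0.16,"dz":-0.99,"ax":0,"ay":0,"az":0},
  {"hand":0,"dx":0,"dy":-0.09,"dz":-1.0,"ax":0,"ay":0,"az":0},
  {"hand":0,"dx":0,"dy":-0.02,"dz":-1.0,"ax":0,"ay":0,"az":0},
])

```text
time_s: 21.17
position: [0.5666, 0.0577, 0.2265]
tool_rot: [[0.852, 0.01, 0.523], [-0.523, 0.003, 0.852], [0.007, -1.0, 0.008]]
ft_force: [1.2, 6.7, 18.4]
grip_width: 0.0086
```

```bash
python3 a.py
```

```text
21.1667 F [ -2.31050316 -18.38837863   6.48389441] 0.008589324534214383 r 0.15049639311676555 phi 89.84447863043182 y 0.0006657121447869042
```

Request:
jog_arm([
  {"hand":0,"dx":0,"dy":0.05,"dz":-1.0,"ax":0,"ay":0,"az":0},
  {"hand":0,"dx":0,"dy":0.12,"dz":-1.0,"ax":0,"ay":0,"az":0},
  {"hand":0,"dx":0,"dy":0.19,"dz":-0.99,"ax":0,"ay":0,"az":0},
  {"hand":0,"dx":0,"dy":0.26,"dz":-0.97,"ax":0,"ay":0,"az":0},
  {"hand":0,"dx":0,"dy":0.33,"dz":-0.95,"ax":0,"ay":0,"az":0},
])

```text
time_s: 21.58
position: [0.5402, 0.0148, 0.216]
tool_rot: [[0.852, 0.007, 0.523], [-0.523, 0.0, 0.852], [0.006, -1.0, 0.004]]
ft_force: [-1.9, 1.9, 17.0]
grip_width: 0.0082
```

```bash
python3 a.py;python3 - <<'E'
from h import *
im=imaging.get_image("wrist");cv2.imwrite("pics/w18.png",im[:,:,::-1])
E
```

```text
21.5833 F [ -2.50859261 -17.01176217   0.71119018] 0.008206061910491379 r 0.14867981833499114 phi 109.65030107024417 y 0.00071359803841127
```

View pics/w18.png

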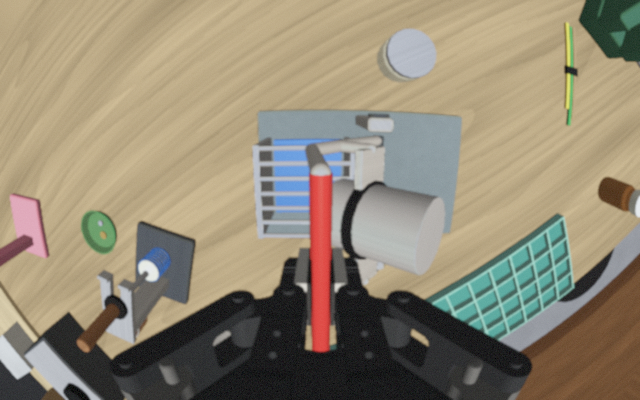

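Request:
jog_arm([
  {"hand":0,"dx":0,"dy":0.29,"dz":-0.93,"ax":0,"ay":0,"az":0},
  {"hand":0,"dx":0,"dy":0.35,"dz":-0.9,"ax":0,"ay":0,"az":0},
  {"hand":0,"dx":0,"dy":0.42,"dz":-0.86,"ax":0,"ay":0,"az":0},
  {"hand":0,"dx":0,"dy":0.47,"dz":-0.82,"ax":0,"ay":0,"az":0},
  {"hand":0,"dx":0,"dy":0.63,"dz":-0.78,"ax":0,"ay":0,"az":0},
])

```text
time_s: 22.05
position: [0.5178, -0.0214, 0.1924]
tool_rot: [[0.852, 0.005, 0.524], [-0.524, 0.001, 0.852], [0.004, -1.0, 0.004]]
ft_force: [-0.0, -1.2, 8.5]
grip_width: 0.0082
```

```bash
python3 a.py
```

```text
22.05 F [ 0.60210319 -8.51554855 -0.9851099 ] 0.008166715334980928 r 0.14869680146701345 phi 128.50721465610175 y 0.0008665284539594031
```

Request:
jog_arm([
  {"hand":0,"dx":0,"dy":0.68,"dz":-0.74,"ax":0,"ay":0,"az":0},
  {"hand":0,"dx":0,"dy":0.73,"dz":-0.69,"ax":0,"ay":0,"az":0},
  {"hand":0,"dx":0,"dy":0.78,"dz":-0.63,"ax":0,"ay":0,"az":0},
  {"hand":0,"dx":0,"dy":0.82,"dz":-0.58,"ax":0,"ay":0,"az":0},
  {"hand":0,"dx":0,"dy":0.43,"dz":-0.26,"ax":0,"ay":0,"az":0},
])

```text
time_s: 22.47
position: [0.502, -0.0471, 0.1564]
tool_rot: [[0.852, 0.002, 0.524], [-0.524, -0.0, 0.852], [0.002, -1.0, 0.001]]
ft_force: [0.1, 1.1, 6.8]
grip_width: 0.0082
```

```bash
python3 a.py;python3 - <<'E'
from h import *
print(status.observe()["position"])
im=imaging.get_image("wrist");cv2.imwrite("pics/w19.png",im[:,:,::-1])
E
```

```text
22.4667 F [-0.47923771 -6.81325364  0.99185721] 0.008173316355652317 r 0.14677675562628462 phi 146.76298287162874 y 0.0009046612995517594
[ 0.50195859 -0.04712726  0.15644889]
```

View pics/w19.png

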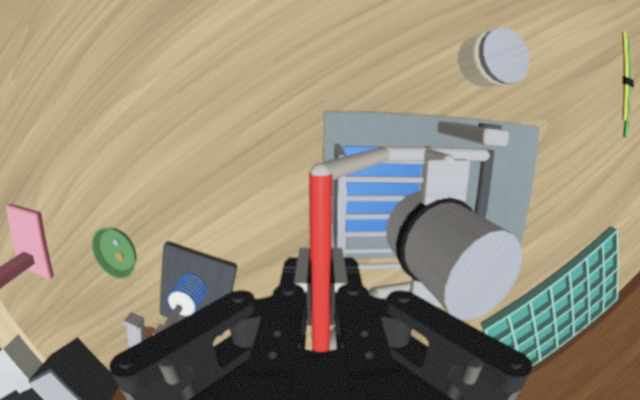

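Request:
jog_arm([
  {"hand":0,"dx":0,"dy":0.6,"dz":-0.35,"ax":0,"ay":0,"az":0},
  {"hand":0,"dx":0,"dy":0.6,"dz":-0.31,"ax":0,"ay":0,"az":0},
  {"hand":0,"dx":0,"dy":0.5,"dz":-0.24,"ax":0,"ay":0,"az":0},
  {"hand":0,"dx":0,"dy":0.4,"dz":-0.17,"ax":0,"ay":0,"az":0},
  {"hand":0,"dx":0,"dy":0.3,"dz":-0.1,"ax":0,"ay":0,"az":0},
])

```text
time_s: 22.93
position: [0.4959, -0.0569, 0.1326]
tool_rot: [[0.852, 0.001, 0.524], [-0.524, -0.001, 0.852], [0.001, -1.0, -0.0]]
ft_force: [-0.4, -1.6, 7.0]
grip_width: 0.0084
```

```bash
sed -i 's/\.019\]/.0145]/' a.py; python3 a.py
```

```text
22.9333 F [ 0.50094011 -6.96631226 -1.62739366] 0.008433220057161177 r 0.14402132726130543 phi 158.79510359305112 y 0.000894327992530336
```

Request:
jog_arm([
  {"hand":0,"dx":0,"dy":0.2,"dz":-0.08,"ax":0,"ay":0,"az":0},
  {"hand":0,"dx":0,"dy":0,"dz":0,"ax":0,"ay":0,"az":0},
  {"hand":0,"dx":0,"dy":0.2,"dz":-0.07,"ax":0,"ay":0,"az":0},
  {"hand":0,"dx":0,"dy":0,"dz":0,"ax":0,"ay":0,"az":0},
  {"hand":0,"dx":0,"dy":0,"dz":0,"ax":0,"ay":0,"az":0},
])

```text
time_s: 23.35
position: [0.4954, -0.058, 0.1294]
tool_rot: [[0.852, 0.002, 0.524], [-0.524, -0.001, 0.852], [0.002, -1.0, 0.0]]
ft_force: [-2.3, -0.7, 12.6]
grip_width: 0.008
```

```bash
python3 a.py
```

```text
23.35 F [ -1.57306265 -12.59322176  -1.82040358] 0.008036483172394405 r 0.14402612297611597 phi 160.1675997389921 y 0.0008321783424662665
```

Request:
jog_arm([
  {"hand":0,"dx":0,"dy":0.15,"dz":-0.05,"ax":0,"ay":0,"az":0},
  {"hand":0,"dx":0,"dy":0,"dz":0,"ax":0,"ay":0,"az":0},
  {"hand":0,"dx":0,"dy":0.1,"dz":-0.03,"ax":0,"ay":0,"az":0},
  {"hand":0,"dx":0,"dy":0,"dz":0,"ax":0,"ay":0,"az":0},
  {"hand":0,"dx":0,"dy":0,"dz":0,"ax":0,"ay":0,"az":0},
])

```text
time_s: 23.77
position: [0.4955, -0.0582, 0.1287]
tool_rot: [[0.852, 0.004, 0.524], [-0.524, -0.001, 0.852], [0.004, -1.0, 0.002]]
ft_force: [-5.0, 5.7, 28.2]
grip_width: 0.0083
```

```bash
python3 a.py; python3 - <<'E'
from h import *
im=imaging.get_image("wrist");cv2.imwrite("pics/w20.png",im[:,:,::-1])
s=imaging.get_image("side");cv2.imwrite("pics/s20.png",cv2.resize(s[130:290,190:398,::-1],(780,600),interpolation=cv2.INTER_CUBIC)); 
E
```

```text
23.7667 F [ -7.15950859 -28.24591985   2.28843545] 0.008297585894507152 r 0.14390826087657801 phi 160.4486408704919 y 0.0006198446455261547
```

View pics/w20.png

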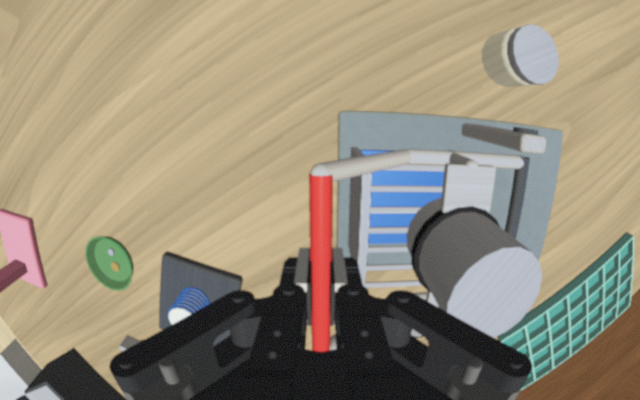

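View pics/s20.png

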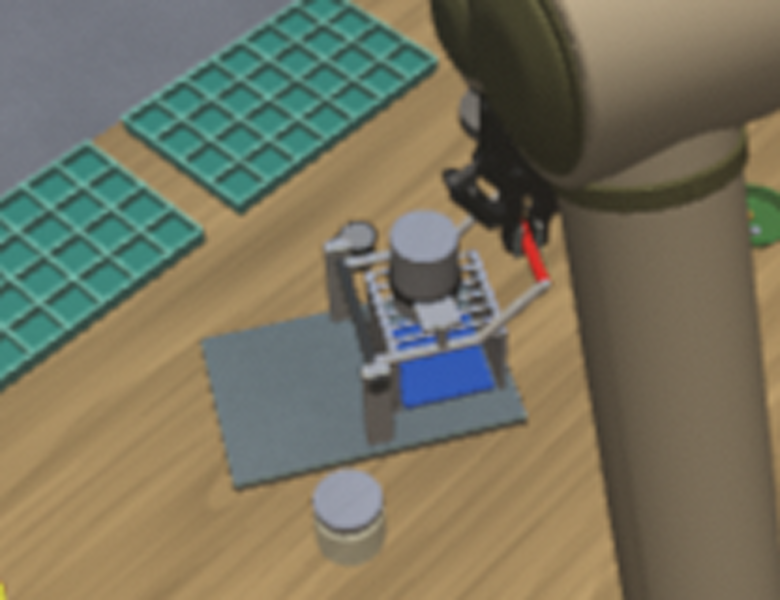

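The leaf is on its end stop: the force rose to 28 N with no further motion. The cup is mouth-down. I'll unload, then open and retreat upward.

Request:
jog_arm([
  {"hand":0,"dx":0,"dy":-0.3,"dz":0.05,"ax":0,"ay":0,"az":0},
  {"hand":0,"dx":0,"dy":0,"dz":0,"ax":0,"ay":0,"az":0},
  {"hand":0.15,"dx":0,"dy":0,"dz":0,"ax":0,"ay":0,"az":0},
  {"hand":0.25,"dx":0,"dy":0,"dz":0,"ax":0,"ay":0,"az":0},
  {"hand":0.35,"dx":0,"dy":0,"dz":0,"ax":0,"ay":0,"az":0},
])

```text
time_s: 24.28
position: [0.4944, -0.058, 0.128]
tool_rot: [[0.852, -0.002, 0.524], [-0.524, 0.001, 0.852], [-0.002, -1.0, -0.0]]
ft_force: [-0.4, -0.1, 0.6]
grip_width: 0.0295
```

Request:
jog_arm([
  {"hand":0.35,"dx":0,"dy":0,"dz":0,"ax":0,"ay":0,"az":0},
  {"hand":0.35,"dx":0,"dy":0,"dz":0,"ax":0,"ay":0,"az":0},
  {"hand":0.35,"dx":0,"dy":0,"dz":0,"ax":0,"ay":0,"az":0},
  {"hand":0.35,"dx":0,"dy":-0.5,"dz":0,"ax":0,"ay":0,"az":0},
  {"hand":0.35,"dx":0,"dy":-1,"dz":0,"ax":0,"ay":0,"az":0},
])

```text
time_s: 24.7
position: [0.4944, -0.0579, 0.1431]
tool_rot: [[0.852, -0.002, 0.524], [-0.524, 0.001, 0.852], [-0.002, -1.0, -0.0]]
ft_force: [0.4, 0.2, 0.6]
grip_width: 0.03
```

Request:
jog_arm([
  {"hand":0.35,"dx":0,"dy":-2,"dz":0,"ax":0,"ay":0,"az":0},
  {"hand":0.35,"dx":0,"dy":-3,"dz":0,"ax":0,"ay":0,"az":0},
  {"hand":0.35,"dx":0,"dy":-4,"dz":0,"ax":0,"ay":0,"az":0},
  {"hand":0.35,"dx":0,"dy":-4,"dz":0,"ax":0,"ay":0,"az":0},
  {"hand":0.35,"dx":0,"dy":-2,"dz":0,"ax":0,"ay":0,"az":0},
])

```text
time_s: 25.12
position: [0.4955, -0.0582, 0.2987]
tool_rot: [[0.852, 0.006, 0.524], [-0.524, -0.002, 0.852], [0.007, -1.0, 0.002]]
ft_force: [0.2, -0.2, 1.2]
grip_width: 0.0299
```

Request:
jog_arm([
  {"hand":0.35,"dx":0,"dy":0,"dz":0,"ax":0,"ay":0,"az":0},
  {"hand":0.35,"dx":0,"dy":0,"dz":0,"ax":0,"ay":0,"az":0},
  {"hand":0.35,"dx":0,"dy":0,"dz":0,"ax":0,"ay":0,"az":0},
  {"hand":0.35,"dx":0,"dy":0,"dz":0,"ax":0,"ay":0,"az":0},
  {"hand":0.35,"dx":0,"dy":0,"dz":0,"ax":0,"ay":0,"az":0},
])

```text
time_s: 25.53
position: [0.4946, -0.058, 0.2924]
tool_rot: [[0.852, -0.002, 0.524], [-0.524, 0.001, 0.852], [-0.002, -1.0, -0.0]]
ft_force: [0.1, -0.4, -0.4]
grip_width: 0.0299
```

```bash
python3 - <<'E'
from h import *
S=status.observe();print(S["time_s"],S["position"],S["ft_force"],S["grip_width"])
im=imaging.get_image("wrist");cv2.imwrite("pics/w21.png",im[:,:,::-1])
H0=H
for x,z in ((-.135,.05),): print(wproj(H+CX*x+Z*z,S))
print("handle,collar",wproj([.518,-.2243,.205],S),wproj([.518,-.2243,.141],S))
hsv=cv2.cvtColor(im,cv2.COLOR_RGB2HSV);mk=((hsv[...,0]<8)|(hsv[...,0]>172))&(hsv[...,1]>150)&(hsv[...,2]>90)
n,l,st,c=cv2.connectedComponentsWithStats(mk.astype(np.uint8))
print([ (st[i],c[i]) for i in range(1,n) if st[i,4]>60])
s=imaging.get_image("side");cv2.imwrite("pics/s21.png",cv2.resize(s[130:290,190:398,::-1],(780,600),interpolation=cv2.INTER_CUBIC)); 
E
```

```text
25.5333 [ 0.49461017 -0.05798132  0.2924413 ] [ 0.13378792 -0.43764847 -0.44122387] 0.02987979889336725
[321.02813088 190.66622618]
handle,collar [188.99208044 311.12422201] [208.32183782 278.8045938 ]
[(array([317, 140,   9,  98, 834], dtype=int32), array([320.94364508, 189.43045564]))]
```

View pics/w21.png

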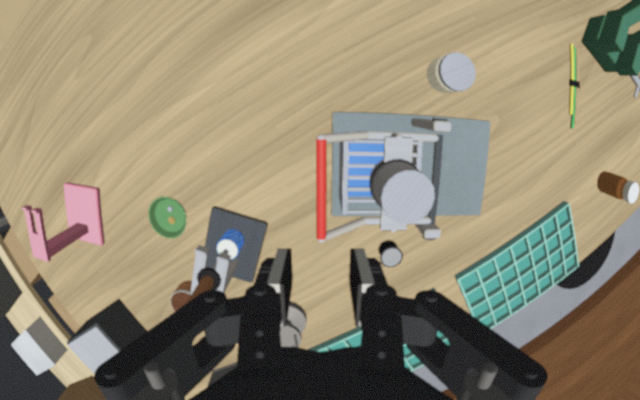

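View pics/s21.png

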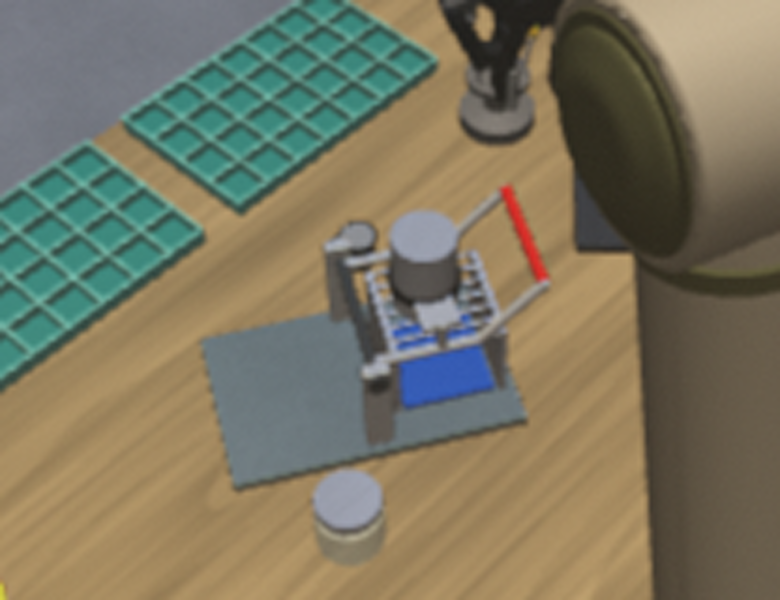

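The bar is at wrist (320.9,189.4), against a predicted home position of (321.0,190.7). The brush collar is at (208,279), as predicted, and nothing else has visibly moved. I'm handing in the job.

```bash
python3 -c "
from rig import job
print(job.close_job())"
```

```text
the job is handed in; nothing more can be done
None
```

I carried out every step and handed the job in at about 25.6 s of the 67 s allowed; no verdict is reported.

- **Brushing:** I took the brush from the aluminium fork and pushed it to the cup floor three times. On the first stroke the tip touched the floor with about 9 N. Strokes two and three stopped about 2 mm above it by arm position. Between strokes the tip was drawn back about 47 mm.
- **Brush return:** I hung the brush back in the fork and let go. The last wrist picture shows the collar on its predicted seat pixel (208,279), upright and free of the fingers.
- **Cup swing:** I swung the red bar over at about 0.8 rad/s. At the end stop the force rose to 28 N with no further motion. After I let go, the bar sat within about 1 pixel of its predicted home, with the cup mouth down on the rack.
- **Disagreement:** My starting angle for the bar was about 2° off. That pressed the gripper with up to about 18 N mid-swing, so I corrected the height on the way.
- **Bystanders:** Nothing else looked moved in the last pictures, but I only judged that by eye. The robot was clear of everything at hand-in.

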